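Raise a bin lift past its second rung and slide the bin onto the deck

ROBOT

A 6-joint arm with a two-finger parallel gripper is mounted at the origin on a cart in front of the work surface, level with it; the furniture and walls round the work are solid. World frame = base frame: x ahead of the robot, y to its left, z up, the work surface at z = 0. Lengths are in m, angles in degrees, forces in N, time in s.
With the tool pointing down it reaches from about 0.35 to 0.875 m from the base axis. Payload 4.2 kg.
Tool frame: the origin (TCP) lies midway between the tips of the shut fingers; the grasp point (between the pads) lies 19 mm behind it; z points along the fingers, y is the direction in which the jaws open and shut (so a half turn about z gives the same grasp; the last joint's range is limited). The gripper opens to 87 mm and grips with 3 to 60 N. Pads are 19 mm wide; open, the fingers measure 117 mm over their backs; the gripper's body (75 mm by 190 mm) begins 51 mm behind the grasp point.
Start: joints at [-54.511, 22.042, 0.453, 0, -68.411, -14.817], TCP at [0.221, -0.585, 0.223] pointing down, gripper open.
Joint ranges: [-179.83, 179.83], [-69.29, 118.12], [-61.27, 80.66], [-181.25, 117.63], [-171.15, -9.14], [-177.46, 177.46]. Speed limits (degrees/s): [159.86, 159.86, 180, 180, 180, 180].

INTERFACE

Orientations are given as a 3x3 rotation matrix whose columns are the frame's x, y, z axes.
In Python, from station import sense, capture, calibration, finish_job gives the robot as it stands.
- The arm moves only by the tool carry_out, never from a script. Its argument "commands" is one flat list of numbers, 6 for each row, row after row: the shift along the tool's x, y, z in mm, then the turn, a rotation vector about the tool's x, y, z in rad. A call has 1 to 5 rows; each row shifts and turns the pose as measured when the row begins, along the tool's axes as they then stand; what a row does not reach is not made up. A row lasts 1/8 s, in which the tool goes at most 62.5 mm and 10.7 degrees, less where a joint would pass 70% of its speed; a pose out of reach is approached as far as the arm can. A call is refused whole if a number of a shift passes 62.5 or a number of a turn 0.188, either way. A call with a gripper value outside its range is refused whole. "grip" is the finger opening in mm, from 0 to 87, set as the call begins (left out, the last holds). The fingers move at their own pace and stop on an object; the grip force is fixed at half the most. Time passes only in rows, so rows that do not move let the fingers close. It gives the time, the measured TCP pose, the force and the opening at its end, in the units of the state.
- sense(): the state, without advancing time (a new reading comes with each control period).
- capture(name): name is "scene" or "top"; returns the picture (400x640x3 uint8, red, green, blue); there is no depth.
- calibration(name): a dict with "fx", "fy", "cx", "cy" (pixels), "dist" ([k1, k2, p1, p2, k3] as OpenCV has them; the pictures are not rectified), "rvec" (rotation vector, rad) and "tvec" (3), from world to camera coordinates, as OpenCV has them. Camera axes: x right, y down, z forward; pixel columns grow to the right and rows downward; lengths in m; the calibration is good to about 2 mm. A picture is of the moment at which its call begins. calibration takes no time and is no camera call.
- finish_job(): hands the job in, once; it reports no verdict.
The state is a dict: "time_s": time; "joints": joint angles; "joint_velocities": joint speeds; "effort": joint torques, N m; "tcp_pos": TCP position; "ee_rot": TCP orientation; "wrist_force": force on the tool from outside, world axes, zero at the start; "moment": the same for the moment, N m; "gripper_width": opening from 0.0 (shut) to 1.0 (fully open).
Only numpy, scipy, OpenCV 4.12 (cv2) and the standard library are available. Lean on these libraries where they do the work, as an engineer would, in place of code of your own. Each camera call takes 0.05 s, during which the arm holds its last target.

TASK

Bring the small blue bin of bolts up to the deck of the bin lift: swing the yellow gate fully open, press the lift lever down until the red gravity pawl has gone past the second rung, and let the lever up so that the platform hangs by the pawl on that second rung, level with the deck. Then slide the bin across, without lifting it off the platform or deck, until it is home against the deck's end stop, and swing the gate fully closed behind it. Leave the other things on the bench alone.

Things in the scene. Friction and masses are not known exactly. Their poses are not given: they have to be found in the camera images.
- lift: The bin lift, bolted to the bench: grey base plate 205 x 315 x 12 mm. Origin at bench height, straight below the middle of the platform. Its x axis points away from the robot's side, y to its left where the deck is, z up. Deck in this frame (mm): x -80 to 80 between side rails 20 high, y 56 to 180, end stop 27 high with its face at y = 180; 4 mm gap between platform and deck
- carriage (a joint): Height in m of the platform above its lowest, 0 to 0.125; rigidly linked to the lever. It sinks by its weight until the pawl catches: seated on rungs 1, 2, 3 at 0.035, 0.070 (level with the deck within 2 mm), 0.105. Going up, the pawl dips under a rung and clears it 11 to 13 mm above its seat (0.083 for rung 2, 0.118 for rung 3, never to be undone); let down sooner, it falls to the rung below
- platform (a point): Middle of the platform's top face (aluminium, 164 x 108 mm, low rails 9 mm high along its front and back edges, open at left and right). Starts 65 mm above the bench
- lever (a joint): Angle in rad of the lift lever on the lift's right side: 0 with its pad up (platform at the bottom), grows as the pad is pressed down, 0.96 at the end; 0.54 at 0.070 of platform travel, 0.65 at 0.085. Needs about 5 to 16 N on the pad; let go, it rises with the sinking platform until the pawl seats
- lever_pad (a point): Middle of the top face of the lever's black rubber pad (58 x 46 mm, yellow lip 4 mm high at its front and back edge), at the lever's end nearest the robot, 130 mm from the pivot. It moves on an arc from about 193 to 75 mm above the bench and tilts with it: 28 degrees, sloping up towards the robot, when up; level half way; as much the other way when down
- gate (a joint): Angle in rad of the yellow gate bar, which swings level about a post: 0 closed (bar along the lift's x axis across the mouth of the deck), grows as it swings away from the deck over the platform; 1.57 along the lift's -y axis, 1.75 at its stop. It stays where it is left, with light friction. It clears the rising bin only beyond 1.4. Starts at 0 to 0.3
- gate_knob (a point): Middle of the upright round black knob on the gate bar, 18 mm thick, top 16 mm above this point, the bar's top face 10 mm below the point (bar 12 mm thick); 100 mm from the gate's hinge
- gate_hinge (a point): Upright hinge axis of the gate, at the height of the middle of its bar (171 mm above the bench)
- bin_center (a point): Centre, half-way up, of the small open blue bin with two dark bolts in it: 150 mm along the lift's x, 104 mm along y, 60 mm high, front wall 37 mm; 0.3 to 0.45 kg with bolts. It stands on the platform at the start. Its right wall (lift's -y side) is 52 mm from this point at the rim, 49 mm lower down
- parts_bin: The same bin; origin at the centre of its underside, z up
- deck_home (a point): Point on the deck's top face, 133.5 mm above the bench, over which the bin's centre stands when it is home against the end stop
- driver: Screwdriver with a red handle, 200 mm long, a bystander; origin at the centre of its underside
- rung_2 (a point): Middle of the second of three rungs: steel bars 10 mm thick along the lift's y axis, in the upright ladder on its front, at heights 56, 91 (this one) and 126 mm between two uprights 155 mm high. The red pawl with a heavy tail is on the platform's front
- pump_wheel: Grey pump impeller lying flat, 103 mm across, 22 mm high, a bystander; origin at the centre of its underside

How it is judged:
By the outcome, as a careful person would: the job done as asked, in the order asked, and still so for the second after the job is handed in, with the robot touching nothing.
It also fails if it takes over 70 s, if anything falls off the work surface, if the arm or the gripper's body presses on something with over 40 N, if the wrist force passes 120 N, or if a joint passes its speed limit or range.

## Working session

There is one attempt and no reset: what is moved stays moved. The work goes in short steps, Python scripts to look and compute and a tool call to move; the robot and the scene stay as the last step left them, time stands still between calls to the robot, and variables do not carry over. Pictures are saved under pics/ and viewed, and the job is handed in when it is done.

Besides the shell and the picture viewer there is one more tool, called after "Call:" by a JSON object that holds its "method" and its "body". carry_out: Moves the arm, as the interface text tells. Its arguments: {"type":"object","properties":{"commands":{"type":"array"},"grip":{"type":"number"}},"required":["commands"]}

```bash
mkdir -p pics; ls
python3 - <<'E'
from station import *
import cv2,json
for n in("scene","top"):
    cv2.imwrite(f"pics/{n}0.png",capture(n)[:,:,::-1]); print(calibration(n))
print(sense())
E
```

```text
pics
{'fx': 512.9166525915175, 'fy': 512.9166525915175, 'cx': 326.8491076466353, 'cy': 201.98209686338978, 'dist': array([-0.00628493,  0.        ,  0.        ,  0.        ,  0.        ]), 'rvec': array([ 1.99861819, -1.05650961,  0.55686215]), 'tvec': array([-0.30927647,  0.3365543 ,  1.14738697])}
{'fx': 454.1785188731949, 'fy': 454.1785188731949, 'cx': 318.16427420443944, 'cy': 198.4907606940925, 'dist': array([0.03035109, 0.        , 0.        , 0.        , 0.        ]), 'rvec': array([ 2.16425781, -2.13694006,  0.11961913]), 'tvec': array([-0.04479983,  0.51688152,  1.30019118])}
{'time_s': 0.1, 'joints': array([-5.45111472e+01,  2.20881706e+01,  3.87225309e-01, -2.43235424e-02,
       -6.84143240e+01, -1.48171718e+01]), 'joint_velocities': array([ 0.08326243, -0.05419599,  0.21692672,  0.03456286,  0.035296  ,
       -0.05656764]), 'effort': array([-3.31639903e-04, -3.91689384e+01,  1.87934411e+01,  4.23190355e+00,
        1.34521382e-02, -6.65340372e-05]), 'tcp_pos': array([ 0.22045081, -0.58423825,  0.22154986]), 'ee_rot': array([[-9.35673830e-01, -3.52865083e-01, -8.46518292e-04],
       [-3.52866073e-01,  9.35671977e-01,  1.86723403e-03],
       [ 1.33181753e-04,  2.04582960e-03, -9.99997898e-01]]), 'wrist_force': array([ 0.70811332, -0.03400558, -0.20045326]), 'moment': array([-0.05127332, -0.00464458, -0.00436533]), 'gripper_width': 0.9996766783389216}
```

View pics/scene0.png

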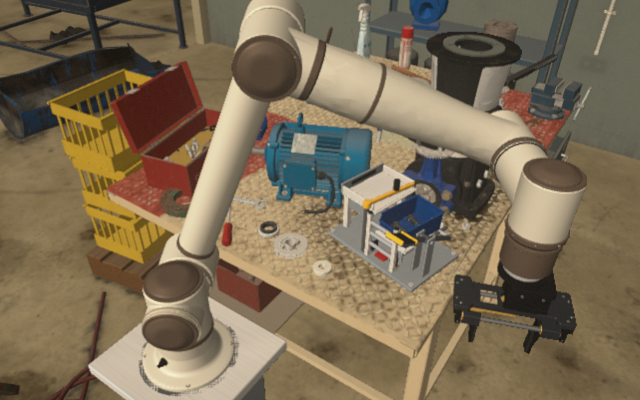

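View pics/top0.png

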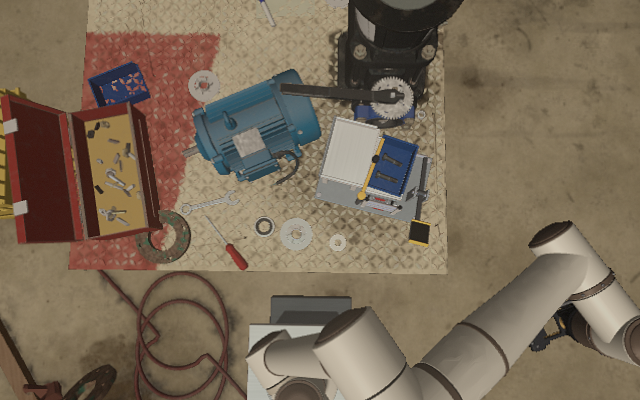

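Run:
```python
import cv2
a=cv2.imread("pics/scene0.png")[155:295,320:470]
cv2.imwrite("pics/s0z.png",cv2.resize(a,None,fx=4,fy=4,interpolation=cv2.INTER_CUBIC))
a=cv2.imread("pics/top0.png")[110:250,305:445]
cv2.imwrite("pics/t0z.png",cv2.resize(a,None,fx=4,fy=4,interpolation=cv2.INTER_CUBIC))
```

```text
(no output)
```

View pics/s0z.png

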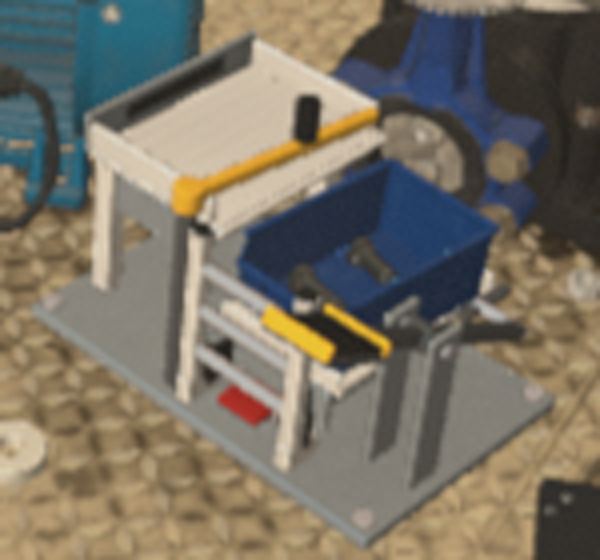

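View pics/t0z.png

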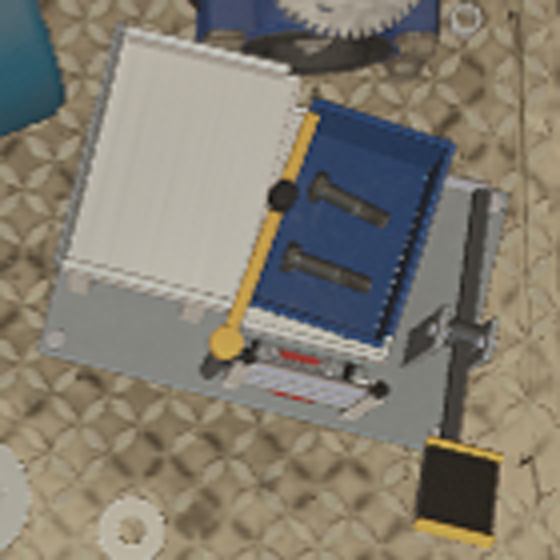

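```bash
cat > h.py <<'E'
from station import *
import numpy as np, cv2
from scipy.spatial.transform import Rotation as R
def ray(n,px):
    c=calibration(n);K=np.array([[c['fx'],0,c['cx']],[0,c['fy'],c['cy']],[0,0,1]])
    u=cv2.undistortPoints(np.array([[px]],float),K,c['dist'])[0,0]
    M=cv2.Rodrigues(c['rvec'])[0]; o=-M.T@c['tvec']; d=M.T@np.array([u[0],u[1],1.]); return o,d
def onz(n,px,z):
    o,d=ray(n,px); return o+d*(z-o[2])/d[2]
def proj(n,P):
    c=calibration(n);K=np.array([[c['fx'],0,c['cx']],[0,c['fy'],c['cy']],[0,0,1]])
    return cv2.projectPoints(np.array(P,float).reshape(-1,1,3),c['rvec'],c['tvec'],K,c['dist'])[0][:,0]
def tri(p,q):
    o1,d1=ray("scene",p);o2,d2=ray("top",q)
    A=np.array([d1,-d2]).T; s=np.linalg.lstsq(A,o2-o1,rcond=None)[0]
    a=o1+d1*s[0];b=o2+d2*s[1]; return (a+b)/2,np.linalg.norm(a-b)
tz=lambda x,y:(x/4+305-.375,y/4+110-.375)
sz=lambda x,y:(x/4+320-.375,y/4+155-.375)
E
python3 - <<'E'
from h import *
np.set_printoptions(precision=4,suppress=True)
print("hinge",tri(sz(187,186),tz(228,343)), onz("top",tz(228,343),.177),onz("scene",sz(187,186),.177))
print("knob",tri(sz(308,100),tz(284,196)),onz("top",tz(284,196),.203),onz("scene",sz(308,100),.203))
print("pad",tri(sz(325,336),tz(459,490)),onz("top",tz(459,490),.193),onz("scene",sz(325,336),.193))
# base plate top corners z=.012
for nm,f,p in(("FL","top",(42,352)),("FR","scene",(365,540)),("FL","scene",(35,308)),("BR","scene",(552,403)),("BR","top",(507,192))):
    print(nm,f,onz(f,(tz if f=="top" else sz)(*p),.012))
for p in((124,28),(62,265)): print("endstop",onz("top",tz(*p),.1605))
print("bin rim corners",[onz("top",tz(*p),.125)[:2] for p in((316,102),(454,150),(383,342))])
E
```

```text
hinge (array([ 0.5077, -0.1524,  0.18  ]), np.float64(0.0023856073402911447)) [ 0.5088 -0.1536  0.177 ] [ 0.5105 -0.1496  0.177 ]
knob (array([ 0.6   , -0.1868,  0.2091]), np.float64(0.0003785858620578633)) [ 0.6012 -0.1873  0.203 ] [ 0.6086 -0.1832  0.203 ]
pad (array([ 0.4137, -0.2984,  0.1903]), np.float64(0.0023058183719863717)) [ 0.4142 -0.2989  0.193 ] [ 0.4098 -0.2988  0.193 ]
FL top [ 0.5224 -0.0289  0.012 ]
FR scene [ 0.4478 -0.3283  0.012 ]
FL scene [ 0.52   -0.0293  0.012 ]
BR scene [ 0.638  -0.3765  0.012 ]
BR top [ 0.6473 -0.3754  0.012 ]
endstop [ 0.725  -0.0843  0.1605]
endstop [ 0.5621 -0.0445  0.1605]
bin rim corners [array([ 0.6846, -0.2183]), array([ 0.6515, -0.3128]), array([ 0.5176, -0.2631])]
```

```bash
cat >> h.py <<'E'
def rot(yaw,tilt=0,td=0):
    # tool down; y axis at world angle yaw; tilt: lean about horizontal axis at angle td
    y=np.array([np.cos(np.radians(yaw)),np.sin(np.radians(yaw)),0]);z=np.array([0,0,-1.]);x=np.cross(y,z)
    a=np.array([np.cos(np.radians(td)),np.sin(np.radians(td)),0])
    return R.from_rotvec(a*np.radians(tilt)).as_matrix()@np.array([x,y,z]).T
def plan(way,vmax=.055,wmax=.17,start=None):
    """way: list of (pos,Rot,[n]) ; prints rows in tool frame"""
    s=sense(); p,M=(s['tcp_pos'],s['ee_rot']) if start is None else start
    k=0
    for w in way:
        q,N=np.array(w[0]),w[1]
        rv=R.from_matrix(M.T@N).as_rotvec()
        n=max(1,int(np.ceil(max(np.linalg.norm(q-p)/vmax,np.linalg.norm(rv)/wmax))))
        if len(w)>2:n=max(n,w[2])
        for i in range(n):
            M2=M@R.from_rotvec(rv/n).as_matrix()
            d=M.T@((q-p)/(n-i)) if True else 0
            print(k,",".join("%.0f"%v for v in d*1000)+","+",".join("%.3f"%v for v in R.from_matrix(M.T@M2).as_rotvec()))
            k+=1; p=p+(q-p)/(n-i); M=M2
        print('--')
E
python3 - <<'E'
from h import *
k=np.array([.6005,-.187,0]);
plan([((.32,-.48,.27),rot(150)),((.6005,-.187,.27),rot(250))])
E
```

```text
0 -26,13,-10,0.000,0.000,-0.137
1 -27,9,-10,0.000,0.000,-0.137
2 -28,5,-10,0.000,0.000,-0.137
3 -29,1,-10,0.000,0.000,-0.137
4 -29,-3,-10,0.000,0.000,-0.137
--
5 -36,-9,0,-0.000,0.000,-0.159
6 -34,-14,0,-0.000,0.000,-0.159
7 -31,-20,0,-0.000,0.000,-0.159
8 -28,-24,0,-0.000,0.000,-0.159
9 -24,-28,0,-0.000,-0.000,-0.159
10 -19,-32,0,-0.000,-0.000,-0.159
11 -14,-34,0,0.000,-0.000,-0.159
12 -8,-36,0,0.000,-0.000,-0.159
13 -2,-37,0,0.000,-0.000,-0.159
14 4,-37,0,0.000,-0.000,-0.159
15 9,-36,0,0.000,-0.000,-0.159
--
```

Call:
{"method": "carry_out", "body": {"commands": [-26, 13, -10, 0, 0, -0.137, -27, 9, -10, 0, 0, -0.137, -28, 5, -10, 0, 0, -0.137, -29, 1, -10, 0, 0, -0.137, -29, -3, -10, 0, 0, -0.137], "grip": 34}}

```text
time_s: 0.72
tcp_pos: [0.319, -0.4755, 0.2684]
ee_rot: [[-0.486, -0.874, -0.006], [-0.874, 0.486, 0.01], [-0.006, 0.01, -1.0]]
wrist_force: [0.3, -0.3, 0.7]
gripper_width: 0.517
```

Call:
{"method": "carry_out", "body": {"commands": [-36, -9, 0, 0, 0, -0.159, -34, -14, 0, 0, 0, -0.159, -31, -20, 0, 0, 0, -0.159, -28, -24, 0, 0, 0, -0.159, -24, -28, 0, 0, 0, -0.159]}}

```text
time_s: 1.35
tcp_pos: [0.4455, -0.3336, 0.2677]
ee_rot: [[0.308, -0.951, -0.008], [-0.951, -0.308, 0.012], [-0.013, 0.004, -1.0]]
wrist_force: [0.3, -0.2, -0.4]
gripper_width: 0.389
```

Run:
```python
from h import *
plan([((.6005,-.187,.26),rot(250))])
```

```text
0 -15,-32,1,-0.000,0.002,-0.151
1 -10,-34,1,-0.000,0.002,-0.151
2 -5,-35,1,-0.000,0.002,-0.151
3 0,-36,1,-0.000,0.002,-0.151
4 6,-35,1,-0.000,0.002,-0.151
5 11,-34,1,-0.000,0.002,-0.151
--
```

Tracking is good.

Call:
{"method": "carry_out", "body": {"commands": [-15, -32, 1, 0, 0, -0.15, -10, -34, 1, 0, 0, -0.15, -5, -35, 1, 0, 0, -0.15, 0, -36, 1, 0, 0, -0.15, 6, -35, 1, 0, 0, -0.15]}}

```text
time_s: 1.98
tcp_pos: [0.5764, -0.2052, 0.2606]
ee_rot: [[0.886, -0.463, -0.012], [-0.463, -0.886, 0.014], [-0.017, -0.006, -1.0]]
wrist_force: [-0.1, -0.6, 0.1]
gripper_width: 0.387
```

Call:
{"method": "carry_out", "body": {"commands": [11, -34, 1, 0, 0, -0.15, 0, 0, 0, 0, 0, 0]}}

```text
time_s: 2.22
tcp_pos: [0.6034, -0.1773, 0.2575]
ee_rot: [[0.948, -0.318, -0.016], [-0.318, -0.948, 0.014], [-0.019, -0.009, -1.0]]
wrist_force: [-0.0, 0.5, -0.8]
gripper_width: 0.393
```

Run:
```python
from h import *
for n in("scene","top"): cv2.imwrite(f"pics/{n}1.png",capture(n)[:,:,::-1])
a=cv2.imread("pics/scene1.png")[120:270,320:470];b=cv2.imread("pics/top1.png")[110:260,300:450]
cv2.imwrite("pics/z1.png",cv2.resize(np.hstack([a,b]),None,fx=2.6,fy=2.6,interpolation=cv2.INTER_CUBIC))
plan([((.6005,-.187,.186),rot(250),3)])
```

```text
0 1,3,24,-0.003,0.006,0.007
1 1,3,24,-0.003,0.006,0.007
2 1,3,24,-0.003,0.006,0.007
--
```

View pics/z1.png

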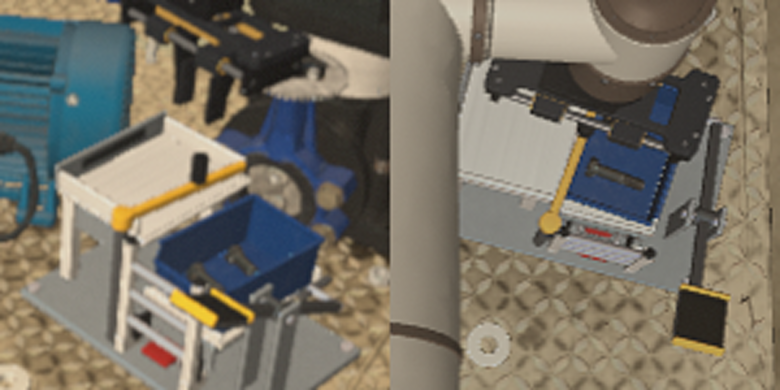

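Run:
```python
from h import *
s=sense();p=s['tcp_pos'];y=s['ee_rot'][:,1]
for n,o in(("scene",(320,120)),("top",(300,110))):
    q=proj(n,[p,p+.025*y,p-.025*y,(.6005,-.187,.203)]); print(n,(q-np.array(o))*2.6)
```

```text
scene [[197.67461648 110.40630349]
 [215.33748536 121.50326907]
 [180.42598707  99.57023095]
 [198.83972745 159.87797732]]
top [[194.24589285 113.10505802]
 [219.38622824 121.74248163]
 [169.16683433 104.48357431]
 [196.2907078  127.15549046]]
```

Call:
{"method": "carry_out", "body": {"commands": [1, 4, 10, 0, 0, 0, 1, 3, 24, 0, 0.01, 0.01, 0, 2, 24, 0, 0.01, 0.01, 0, 0, 13, 0, 0, 0]}}

```text
time_s: 2.82
tcp_pos: [0.5978, -0.1911, 0.1852]
ee_rot: [[0.938, -0.347, 0.006], [-0.347, -0.938, 0.007], [0.003, -0.009, -1.0]]
wrist_force: [0.1, -0.4, 0.2]
gripper_width: 0.394
```

Run:
```python
from h import *
s=sense();print(s['tcp_pos'],s['ee_rot'],s['wrist_force'])
h=np.array([.5095,-.153])
way=[]
p=s['tcp_pos'];
for a in np.linspace(-20,-114,11)[1:]:
    # lead 8mm? tcp tangentially ahead so trailing finger contacts
    q=h+.1*np.array([np.cos(np.radians(a)),np.sin(np.radians(a))])
    way.append(((*q,.186),rot(270+a)))
plan(way,wmax=.18)
```

```text
[ 0.5978104  -0.19111027  0.18518789] [[ 0.937715   -0.34735907  0.00567975]
 [-0.34739406 -0.93769147  0.00721583]
 [ 0.00281937 -0.0087395  -0.99995784]] [ 0.07637091 -0.41412241  0.24316691]
0 3,11,-1,-0.009,-0.002,0.158
--
1 -1,16,0,0.000,-0.000,0.164
--
2 -1,16,0,0.000,-0.000,0.164
--
3 -1,16,0,0.000,-0.000,0.164
--
4 -1,16,0,0.000,-0.000,0.164
--
5 -1,16,0,0.000,-0.000,0.164
--
6 -1,16,0,0.000,-0.000,0.164
--
7 -1,16,0,0.000,-0.000,0.164
--
8 -1,16,0,-0.000,-0.000,0.164
--
9 -1,16,0,-0.000,-0.000,0.164
--
```

Call:
{"method": "carry_out", "body": {"commands": [2, 12, 0, -0.01, 0, 0.16, -1, 16, 0, 0, 0, 0.164, -1, 16, 0, 0, 0, 0.164, -1, 16, 0, 0, 0, 0.164, -1, 16, 0, 0, 0, 0.164]}}

```text
time_s: 3.45
tcp_pos: [0.5464, -0.2485, 0.1832]
ee_rot: [[0.362, -0.932, -0.0], [-0.932, -0.362, -0.001], [0.001, 0.001, -1.0]]
wrist_force: [1.1, 1.1, 0.0]
gripper_width: 0.392
```

Run:
```python
from h import *
s=sense();print(s['tcp_pos'],s['ee_rot'],s['wrist_force'])
h=np.array([.5095,-.153]);d=s['tcp_pos'][:2]-h;a0=np.degrees(np.arctan2(d[1],d[0]));print(np.linalg.norm(d),a0)
way=[]
for a in np.linspace(a0,-117,6)[1:]:
    q=h+.1*np.array([np.cos(np.radians(a)),np.sin(np.radians(a))])
    way.append(((*q,.186),rot(270+a)))
plan(way,wmax=.18)
```

```text
[ 0.54635424 -0.24848932  0.18320496] [[ 3.61971201e-01 -9.32189254e-01 -2.09509561e-04]
 [-9.32188710e-01 -3.61970723e-01 -1.18506730e-03]
 [ 1.02887067e-03  6.24262680e-04 -9.99999276e-01]] [1.12857007 1.09756368 0.02404901]
0.10235450930717856 -68.89583186027728
0 -4,17,-3,0.001,-0.001,0.170
--
1 -1,17,0,0.000,-0.000,0.168
--
2 -1,17,0,0.000,-0.000,0.168
--
3 -1,17,0,0.000,-0.000,0.168
--
4 -1,17,0,0.000,-0.000,0.168
--
```

Call:
{"method": "carry_out", "body": {"commands": [-3, 17, -2, 0, 0, 0.17, -1, 17, 0, 0, 0, 0.168, -1, 17, 0, 0, 0, 0.168, -1, 17, 0, 0, 0, 0.168]}}

```text
time_s: 3.95
tcp_pos: [0.4769, -0.2527, 0.1857]
ee_rot: [[-0.325, -0.946, 0.004], [-0.946, 0.325, -0.002], [0.001, -0.004, -1.0]]
wrist_force: [0.1, -0.5, 0.2]
gripper_width: 0.392
```

Call:
{"method": "carry_out", "body": {"commands": [-1, 13, 0, 0, 0, 0.12, 0, 6, 0, 0, 0, 0.05]}}

```text
time_s: 4.2
tcp_pos: [0.4581, -0.2458, 0.1863]
ee_rot: [[-0.488, -0.873, 0.006], [-0.873, 0.488, -0.003], [-0.001, -0.007, -1.0]]
wrist_force: [0.0, 0.2, 0.3]
gripper_width: 0.388
```

Run:
```python
from h import *
s=sense()
h=np.array([.5095,-.153]);d=s['tcp_pos'][:2]-h;a0=np.degrees(np.arctan2(d[1],d[0]));print(np.linalg.norm(d),a0)
for n in("scene","top"): cv2.imwrite(f"pics/{n}2.png",capture(n)[:,:,::-1])
a=cv2.imread("pics/scene2.png")[120:270,320:470];b=cv2.imread("pics/top2.png")[110:260,300:450]
cv2.imwrite("pics/z2.png",cv2.resize(np.hstack([a,b]),None,fx=2.6,fy=2.6,interpolation=cv2.INTER_CUBIC))
```

```text
0.10608618737836045 -118.96575877419545
```

View pics/z2.png

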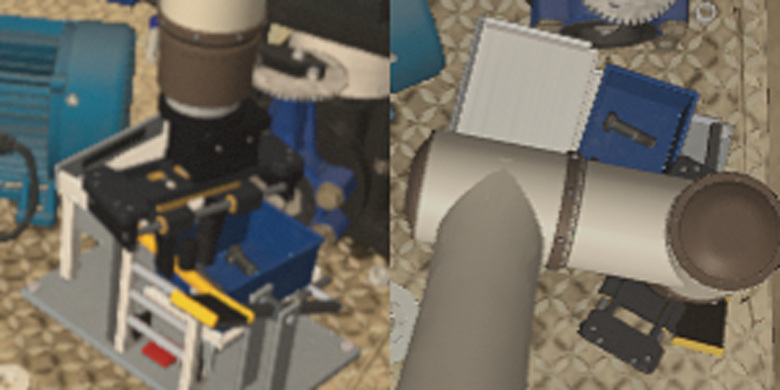

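Call:
{"method": "carry_out", "body": {"commands": [-4, 5, 0, 0, 0, 0.05, 0, 0, 0, 0, 0, 0]}}

```text
time_s: 4.55
tcp_pos: [0.4594, -0.2428, 0.1876]
ee_rot: [[-0.529, -0.848, 0.015], [-0.849, 0.529, -0.008], [-0.001, -0.017, -1.0]]
wrist_force: [-0.3, 0.9, -0.5]
gripper_width: 0.389
```

Call:
{"method": "carry_out", "body": {"commands": [0, 4, 0, 0, 0, 0.02, 0, 0, 0, 0, 0, 0]}}

```text
time_s: 4.8
tcp_pos: [0.4594, -0.2423, 0.1878]
ee_rot: [[-0.546, -0.837, 0.023], [-0.838, 0.546, -0.011], [-0.003, -0.025, -1.0]]
wrist_force: [-0.5, 0.6, -0.2]
gripper_width: 0.392
```

Call:
{"method": "carry_out", "body": {"commands": [0, 4, 0, 0, 0, 0.02, 0, 0, 0, 0, 0, 0]}}

```text
time_s: 5.05
tcp_pos: [0.4596, -0.2419, 0.188]
ee_rot: [[-0.563, -0.826, 0.031], [-0.826, 0.563, -0.014], [-0.006, -0.034, -0.999]]
wrist_force: [1.4, -0.4, -0.5]
gripper_width: 0.39
```

Run:
```python
from h import *
s=sense();print(s['joints'],s['joint_velocities'])
```

```text
[ -9.52287728  12.47420193 -18.86083973   0.61385881 -56.77449587
 -25.10598915] [-0.18736367  0.27807194  0.21039698  0.15176345  0.35482402 -0.01856766]
```

Run:
```python
from h import *
s=sense();p=s['tcp_pos'];M=s['ee_rot']
q=p-.008*M[:,1]
RT=rot(76.4,-20,76.4);print(RT)
plan([((q[0],q[1],.188),rot(146)),((q[0],q[1],.26),rot(146),3),((.411,-.299,.235),RT)])
```

```text
[[-9.13344580e-01  2.35142113e-01  3.32430241e-01]
 [ 2.20961309e-01  9.71961001e-01 -8.04233392e-02]
 [-3.42020143e-01  5.09443503e-18 -9.39692621e-01]]
0 0,-8,0,-0.034,0.006,-0.005
--
1 -0,-0,-24,-0.000,0.000,0.000
2 -0,-0,-24,-0.000,0.000,0.000
3 -0,-0,-24,-0.000,0.000,0.000
--
4 9,2,3,0.026,-0.038,0.150
5 10,1,3,0.026,-0.038,0.150
6 10,-1,2,0.026,-0.038,0.150
7 10,-2,2,0.026,-0.038,0.150
8 9,-3,2,0.026,-0.038,0.150
9 9,-5,2,0.026,-0.038,0.150
10 8,-6,1,0.026,-0.038,0.150
11 7,-7,1,0.026,-0.038,0.150
--
```

Call:
{"method": "carry_out", "body": {"commands": [0, -8, 0, -0.03, 0, 0, 0, 0, -24, 0, 0, 0, 0, 0, -24, 0, 0, 0, 0, 0, -24, 0, 0, 0]}}

```text
time_s: 5.55
tcp_pos: [0.4616, -0.2452, 0.259]
ee_rot: [[-0.565, -0.825, -0.008], [-0.825, 0.565, 0.008], [-0.002, 0.012, -1.0]]
wrist_force: [0.7, 1.0, 0.8]
gripper_width: 0.397
```

Call:
{"method": "carry_out", "body": {"commands": [9, 2, 3, 0.026, -0.038, 0.15, 10, 1, 3, 0.026, -0.038, 0.15, 10, -1, 2, 0.026, -0.038, 0.15, 10, -2, 2, 0.026, -0.038, 0.15, 9, -3, 2, 0.026, -0.038, 0.15], "grip": 0}}

```text
time_s: 6.18
tcp_pos: [0.4231, -0.2762, 0.2441]
ee_rot: [[-0.958, -0.188, 0.218], [-0.191, 0.982, 0.008], [-0.215, -0.034, -0.976]]
wrist_force: [-0.5, 0.3, 0.0]
gripper_width: 0.013
```

Run:
```python
from h import *
RT=rot(76.4,-20,76.4)
plan([((.411,-.299,.235),RT)])
for n in("scene","top"): cv2.imwrite(f"pics/{n}3.png",capture(n)[:,:,::-1])
a=cv2.imread("pics/scene3.png")[120:270,320:470];b=cv2.imread("pics/top3.png")[110:260,300:450]
cv2.imwrite("pics/z3.png",cv2.resize(np.hstack([a,b]),None,fx=2.6,fy=2.6,interpolation=cv2.INTER_CUBIC))
```

```text
0 6,-7,2,0.029,-0.041,0.140
1 5,-7,2,0.029,-0.041,0.140
2 4,-8,2,0.029,-0.041,0.140
--
```

View pics/z3.png

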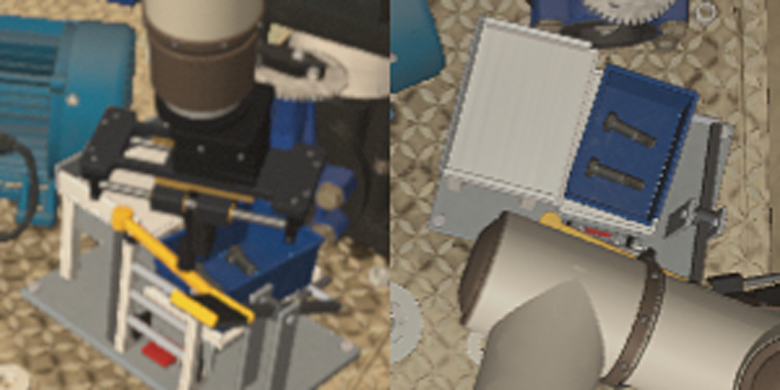

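Call:
{"method": "carry_out", "body": {"commands": [6, -7, 2, 0.03, -0.041, 0.14, 5, -7, 2, 0.03, -0.041, 0.14, 4, -8, 2, 0.03, -0.04, 0.14]}}

```text
time_s: 6.65
tcp_pos: [0.4109, -0.299, 0.2355]
ee_rot: [[-0.914, 0.236, 0.331], [0.221, 0.972, -0.083], [-0.341, -0.003, -0.94]]
wrist_force: [-0.4, -0.3, 0.5]
gripper_width: 0.004
```

```bash
cat >> h.py <<'E'
ux=np.array([.972,-.235,0]);ux/=np.linalg.norm(ux);uy=np.array([-ux[1],ux[0],0])
RT=rot(76.4,-20,76.4)
pad0=np.array([.412,-.299,.193])
def arc(t,off):
    b=.485
    return pad0+.13*(ux*(np.cos(b)-np.cos(b-t))+np.array([0,0,1])*(np.sin(b-t)-np.sin(b)))+np.array([0,0,off])
E
python3 - <<'E'
from h import *
print(sense()['tcp_pos'])
print(arc(.54,.0),arc(.71,0))
plan([(arc(0,.010),RT,2)]+[(arc(t,.007-.005*t/.7),RT) for t in(.12,.24,.36,.48,.58,.65,.71)])
E
```

```text
[ 0.41087606 -0.29902575  0.23548158]
[ 0.39761866 -0.29552303  0.12524652] [ 0.40061259 -0.29624687  0.10338909]
0 5,0,15,-0.001,-0.001,-0.000
1 5,0,15,-0.001,-0.001,-0.000
--
2 12,-0,15,-0.000,-0.000,0.000
--
3 10,-0,13,0.000,0.000,-0.000
--
4 8,-0,14,0.000,0.000,-0.000
--
5 7,-0,15,0.000,0.000,-0.000
--
6 4,0,13,0.000,0.000,-0.000
--
7 2,0,9,0.000,0.000,-0.000
--
8 1,0,8,0.000,0.000,-0.000
--
```

Call:
{"method": "carry_out", "body": {"commands": [5, 0, 15, 0, 0, 0, 5, 0, 15, 0, 0, 0, 12, 0, 15, 0, 0, 0]}}

```text
time_s: 7.02
tcp_pos: [0.4091, -0.2989, 0.1895]
ee_rot: [[-0.914, 0.226, 0.337], [0.209, 0.974, -0.087], [-0.348, -0.009, -0.937]]
wrist_force: [-1.6, 0.5, 11.5]
gripper_width: 0.005
```

Call:
{"method": "carry_out", "body": {"commands": [10, 0, 13, 0, 0, 0, 8, 0, 14, 0, 0, 0]}}

```text
time_s: 7.28
tcp_pos: [0.4065, -0.2993, 0.1635]
ee_rot: [[-0.913, 0.217, 0.346], [0.197, 0.976, -0.091], [-0.358, -0.015, -0.934]]
wrist_force: [-3.9, 1.8, 11.8]
gripper_width: 0.002
```

Run:
```python
from h import *
for n in("scene","top"): cv2.imwrite(f"pics/{n}4.png",capture(n)[:,:,::-1])
a=cv2.imread("pics/scene4.png")[120:270,320:470];b=cv2.imread("pics/top4.png")[110:260,300:450]
cv2.imwrite("pics/z4.png",cv2.resize(np.hstack([a,b]),None,fx=2.6,fy=2.6,interpolation=cv2.INTER_CUBIC))
```

```text
(no output)
```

View pics/z4.png

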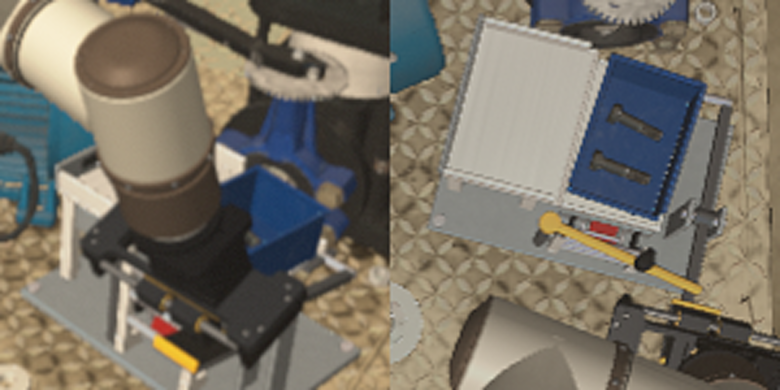

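Run:
```python
from h import *
print(sense()['tcp_pos'])
plan([(arc(t,.007-.005*t/.7),RT) for t in(.42,.52,.6,.65)])
```

```text
[ 0.40614657 -0.29913343  0.16210354]
0 15,2,13,-0.007,0.015,0.022
--
1 5,-0,13,0.000,0.000,-0.000
--
2 3,0,11,-0.000,0.000,0.000
--
3 1,0,7,0.000,0.000,-0.000
--
```

Call:
{"method": "carry_out", "body": {"commands": [9, 1, 15, -0.007, 0.015, 0.02, 5, 0, 13, 0, 0, 0]}}

```text
time_s: 7.62
tcp_pos: [0.4044, -0.2988, 0.1349]
ee_rot: [[-0.915, 0.227, 0.334], [0.212, 0.974, -0.083], [-0.344, -0.005, -0.939]]
wrist_force: [-8.0, 1.3, 10.0]
gripper_width: 0.005
```

Call:
{"method": "carry_out", "body": {"commands": [4, 0, 13, 0, 0, 0]}}

```text
time_s: 7.75
tcp_pos: [0.4041, -0.2987, 0.1217]
ee_rot: [[-0.917, 0.224, 0.331], [0.209, 0.975, -0.082], [-0.341, -0.006, -0.94]]
wrist_force: [-5.6, 1.9, 9.3]
gripper_width: 0.005
```

Call:
{"method": "carry_out", "body": {"commands": [4, 0, 10, 0, 0, 0]}}

```text
time_s: 7.88
tcp_pos: [0.4047, -0.2988, 0.1119]
ee_rot: [[-0.917, 0.221, 0.332], [0.205, 0.975, -0.082], [-0.342, -0.007, -0.94]]
wrist_force: [-1.8, 1.7, 10.4]
gripper_width: 0.007
```

Run:
```python
from h import *
for n in("scene","top"): cv2.imwrite(f"pics/{n}5.png",capture(n)[:,:,::-1])
a=cv2.imread("pics/scene5.png")[120:270,320:470];b=cv2.imread("pics/top5.png")[110:260,300:450]
cv2.imwrite("pics/z5.png",cv2.resize(np.hstack([a,b]),None,fx=2.6,fy=2.6,interpolation=cv2.INTER_CUBIC))
```

```text
(no output)
```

View pics/z5.png

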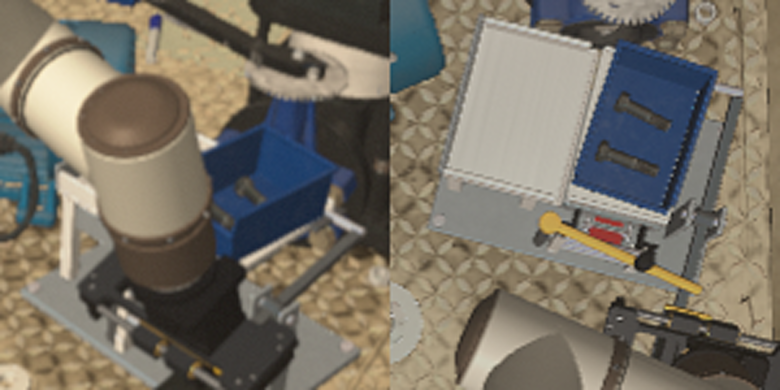

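Run:
```python
from h import *
f=lambda x,y,o:(x/2.6+o[0],y/2.6+o[1])
S=(320,120);T=(300,110)
print(tri(f(335,172,S),f(327,75,T)),tri(f(263,123,S),f(230,43,T)))
a=cv2.imread("pics/scene5.png")[160:230,395:455];cv2.imwrite("pics/z5a.png",cv2.resize(a,None,fx=8,fy=8,interpolation=cv2.INTER_CUBIC))
a=cv2.imread("pics/top5.png")[120:200,370:430];cv2.imwrite("pics/z5b.png",cv2.resize(a,None,fx=7,fy=7,interpolation=cv2.INTER_CUBIC))
```

```text
(array([ 0.65183986, -0.31349893,  0.20974635]), np.float64(0.0033435353382269785)) (array([ 0.68221376, -0.21833044,  0.21647699]), np.float64(0.0010019476440500969))
```

View pics/z5a.png

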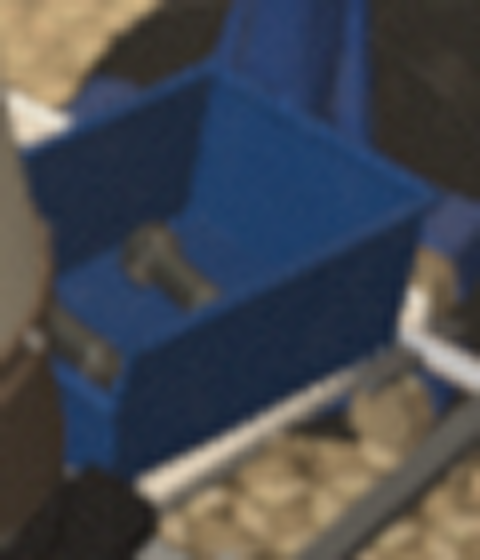

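View pics/z5b.png

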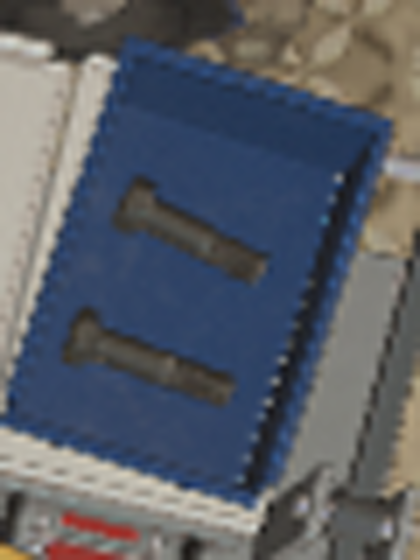

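Call:
{"method": "carry_out", "body": {"commands": [2, 0, 8, 0, 0, 0]}}

```text
time_s: 8.1
tcp_pos: [0.4057, -0.299, 0.1044]
ee_rot: [[-0.918, 0.218, 0.331], [0.203, 0.976, -0.081], [-0.341, -0.008, -0.94]]
wrist_force: [-4.1, 1.5, 9.0]
gripper_width: 0.005
```

Run:
```python
from h import *
for n in("scene","top"): cv2.imwrite(f"pics/{n}6.png",capture(n)[:,:,::-1])
a=cv2.imread("pics/scene6.png")[160:230,395:455];a=cv2.resize(a,None,fx=7,fy=7,interpolation=cv2.INTER_CUBIC)
b=cv2.imread("pics/top6.png")[120:190,370:420];b=cv2.resize(b,None,fx=7,fy=7,interpolation=cv2.INTER_CUBIC)
cv2.imwrite("pics/z6.png",np.hstack([a,b]))
print(sense()['tcp_pos'])
```

```text
[ 0.40588566 -0.29902787  0.10368225]
```

View pics/z6.png

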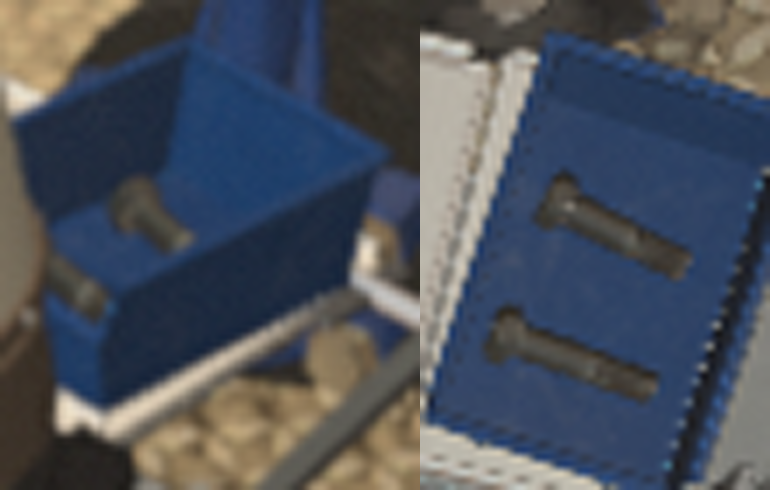

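Run:
```python
from h import *
print(tri((422.1,165.7),(388.3,125.3)))
# z along vertical line at starting corner xy, from scene row only
for xy in((.683,-.2183),(.6515,-.3132)):
  for z in(.125,.20,.21,.22,.23): print(xy,z,proj("scene",[(*xy,z)]),proj("top",[(*xy,z)]))
```

```text
(array([ 0.68500121, -0.21827806,  0.21994223]), np.float64(0.0009248305858252767))
(0.683, -0.2183) 0.125 [[417.36444925 194.74936457]] [[383.62455674 135.68539815]]
(0.683, -0.2183) 0.2 [[420.69517313 172.27393209]] [[387.38720837 128.13467802]]
(0.683, -0.2183) 0.21 [[421.15511876 169.16908795]] [[387.92519908 127.05517816]]
(0.683, -0.2183) 0.22 [[421.61894091 166.03778734]] [[388.47243071 125.95716566]]
(0.683, -0.2183) 0.23 [[422.08668812 162.87969522]] [[389.02914414 124.84015872]]
(0.6515, -0.3132) 0.125 [[444.35984688 212.10457302]] [[418.25461586 147.13946428]]
(0.6515, -0.3132) 0.2 [[448.74634159 189.14368932]] [[424.23622345 140.27475058]]
(0.6515, -0.3132) 0.21 [[449.35308093 185.96645581]] [[425.09183183 139.2929469 ]]
(0.6515, -0.3132) 0.22 [[449.96518015 182.76083761]] [[425.96222647 138.29420791]]
(0.6515, -0.3132) 0.23 [[450.58270962 179.5264576 ]] [[426.84779535 137.27809007]]
```

Call:
{"method": "carry_out", "body": {"commands": [-1, 0, -6, 0, 0, 0, -2, 0, -6, 0, 0, 0, -2, 0, -5, 0, 0, 0, -2, 0, -4, 0, 0, 0]}}

```text
time_s: 8.7
tcp_pos: [0.4041, -0.2984, 0.1286]
ee_rot: [[-0.923, 0.208, 0.323], [0.193, 0.978, -0.079], [-0.332, -0.011, -0.943]]
wrist_force: [-4.8, 0.3, 6.5]
gripper_width: 0.004
```

Call:
{"method": "carry_out", "body": {"commands": [-1, 0, -4, 0, 0, 0, -1, 0, -4, 0, 0, 0, 0, 0, 0, 0, 0, 0]}}

```text
time_s: 9.07
tcp_pos: [0.4038, -0.2978, 0.1382]
ee_rot: [[-0.925, 0.204, 0.322], [0.188, 0.979, -0.078], [-0.331, -0.012, -0.944]]
wrist_force: [0.5, -0.6, 1.0]
gripper_width: 0.001
```

Call:
{"method": "carry_out", "body": {"commands": [0, 0, -40, 0, 0, 0, 0, 0, -50, 0, 0, 0, 0, 0, -50, 0, 0, 0]}}

```text
time_s: 9.45
tcp_pos: [0.3565, -0.2854, 0.268]
ee_rot: [[-0.93, 0.201, 0.308], [0.188, 0.979, -0.072], [-0.317, -0.009, -0.949]]
wrist_force: [2.1, -0.5, 0.0]
gripper_width: 0.008
```

Run:
```python
from h import *
for n in("scene","top"): cv2.imwrite(f"pics/{n}7.png",capture(n)[:,:,::-1])
a=cv2.imread("pics/scene7.png")[150:290,320:460];a=cv2.resize(a,None,fx=4,fy=4,interpolation=cv2.INTER_CUBIC)
b=cv2.imread("pics/top7.png")[110:250,305:445];b=cv2.resize(b,None,fx=4,fy=4,interpolation=cv2.INTER_CUBIC)
cv2.imwrite("pics/z7a.png",a);cv2.imwrite("pics/z7b.png",b)
```

```text
(no output)
```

View pics/z7a.png

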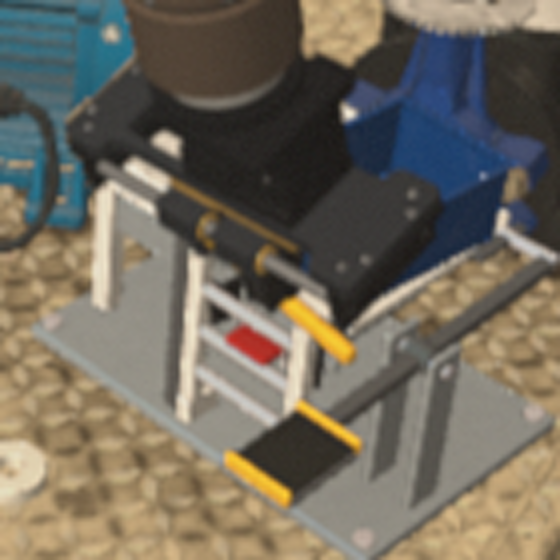

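View pics/z7b.png

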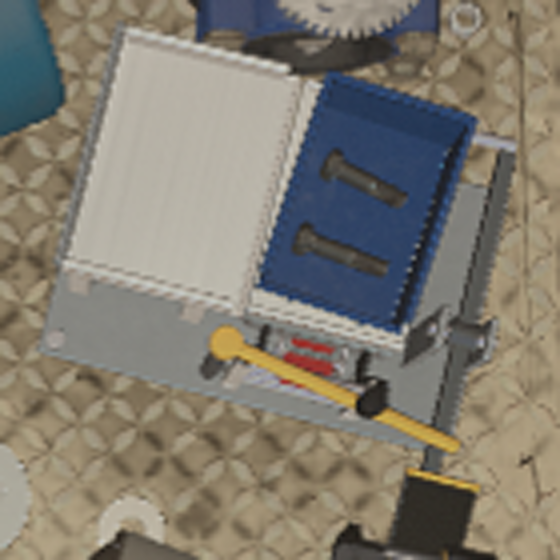

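Run:
```python
from h import *
np.set_printoptions(precision=4,suppress=True)
o=np.array([.5996,-.246,0])
L=lambda p:np.array([(p-o)@ux,(p-o)@uy])*1000
for nm,p,z in(("BL",(326,73),.195),("BR",(474,117),.195),("FR195",(400,330),.195),("FR172",(400,330),.172),("FL172",(258,288),.172),("es1",(124,28),.1605),("es2",(62,265),.1605),
 ("deckBL in",(130,38),.15),("hinge",(228,343),.177),("knob top",(372,393),.203),("gate end",(455,446),.177),("deck right back",(300,76),.1535),("platform FR",(405,352),.135)):
    q=onz("top",tz(*p),z);print(nm,q,L(q))
```

```text
BL [ 0.6851 -0.2157  0.195 ] [75.9921 49.533 ]
BR [ 0.6565 -0.3115  0.195 ] [ 70.6968 -50.2819]
FR195 [ 0.5161 -0.2623  0.195 ] [-77.3327 -35.4698]
FR172 [ 0.5194 -0.2664  0.172 ] [-73.2076 -38.6576]
FL172 [ 0.5462 -0.1737  0.172 ] [-68.9357  57.7426]
es1 [ 0.725  -0.0843  0.1605] [ 83.9334 186.6401]
es2 [ 0.5621 -0.0445  0.1605] [-83.8062 187.0488]
deckBL in [ 0.7213 -0.0887  0.15  ] [ 81.3737 181.5054]
hinge [ 0.5088 -0.1536  0.177 ] [-109.9722   68.4322]
knob top [ 0.4744 -0.2428  0.203 ] [-122.4712  -26.3032]
gate end [ 0.4434 -0.3001  0.177 ] [-139.1321  -89.261 ]
deck right back [ 0.6948 -0.2038  0.1535] [82.6317 63.3603]
platform FR [ 0.5097 -0.2761  0.135 ] [-80.3323 -50.4088]
```

Run:
```python
import cv2,numpy as np
a=cv2.imread("pics/scene0.png")[60:230,380:540];b=cv2.imread("pics/top0.png")[40:210,320:480]
cv2.imwrite("pics/g.png",cv2.resize(np.hstack([a,b]),None,fx=2.5,fy=2.5))
```

```text
(no output)
```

View pics/g.png

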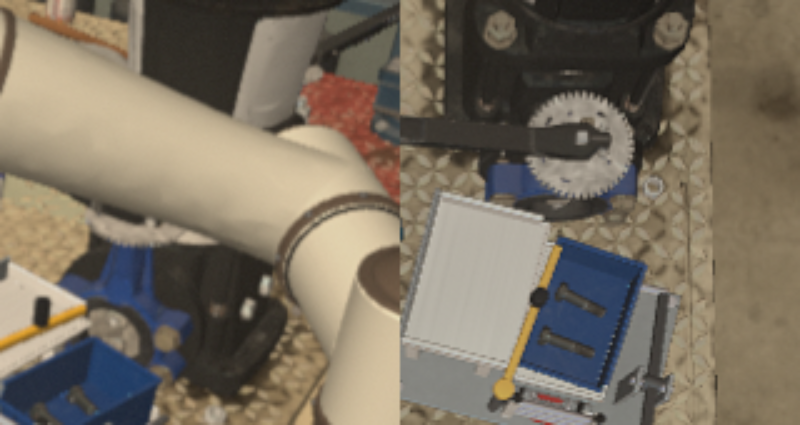

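Run:
```python
from h import *
p=tri((431,157),(393,118.8));print(p,((p[0]-np.array([.6,-.246,0]))@ux,(p[0]-np.array([.6,-.246,0]))@uy))
o=np.array([.5996,-.246,0])
P=lambda x,y,z:o+x*ux+y*uy+np.array([0,0,z])
RP=rot(166.4)
plan([(P(-170,0,0)/1 if False else P(-.13,-.06,.29),RP),(P(-.015,-.085,.27),RP),(P(-.015,-.085,.162),RP)])
```

```text
(array([ 0.69701392, -0.23045203,  0.24469623]), np.float64(0.009720983386020076)) (np.float64(0.0906433531101288), np.float64(0.03791072754957397))
0 -10,3,2,-0.027,0.026,-0.152
1 -10,2,1,-0.027,0.026,-0.152
2 -10,0,1,-0.027,0.026,-0.152
3 -10,-1,1,-0.027,0.026,-0.152
4 -10,-3,1,-0.027,0.026,-0.152
5 -9,-4,0,-0.027,0.026,-0.152
6 -8,-6,-0,-0.027,0.026,-0.152
7 -8,-7,-1,-0.027,0.026,-0.152
8 -6,-8,-1,-0.027,0.026,-0.152
9 -5,-9,-1,-0.027,0.026,-0.152
--
10 8,-38,7,-0.000,0.000,-0.000
11 8,-38,7,-0.000,0.000,-0.000
12 8,-38,7,-0.000,0.000,-0.000
--
13 -0,-0,54,0.000,-0.000,0.000
14 -0,-0,54,0.000,-0.000,0.000
--
```

```bash
cat >> h.py <<'E'
o=np.array([.5996,-.246,0])
P=lambda x,y,z:o+x*ux+y*uy+np.array([0,0,z])
RP=rot(166.4)
def inlift(p): return np.array([(p-o)@ux,(p-o)@uy,p[2]])*1000
E
python3 - <<'E'
from h import *
# post top of inner lever post: scene7 zoom (405,320), top zoom (425,325)
print(inlift(tri((320+402/4,150+322/4),tz(432,315))[0]))
print(inlift(onz("top",tz(425,325),.15)))
plan([(P(-.13,-.06,.29),RP),(P(-.025,-.085,.27),RP),(P(-.025,-.085,.162),RP)])
E
```

```text
[-49.91645389 -63.55789671 130.66431427]
[-61.89817207 -57.02644618 150.        ]
0 -10,3,2,-0.027,0.026,-0.152
1 -10,2,1,-0.027,0.026,-0.152
2 -10,0,1,-0.027,0.026,-0.152
3 -10,-1,1,-0.027,0.026,-0.152
4 -10,-3,1,-0.027,0.026,-0.152
5 -9,-4,0,-0.027,0.026,-0.152
6 -8,-6,-0,-0.027,0.026,-0.152
7 -8,-7,-1,-0.027,0.026,-0.152
8 -6,-8,-1,-0.027,0.026,-0.152
9 -5,-9,-1,-0.027,0.026,-0.152
--
10 12,-53,10,-0.000,0.000,-0.000
11 12,-53,10,-0.000,0.000,-0.000
--
12 -0,-0,54,0.000,-0.000,0.000
13 -0,-0,54,0.000,-0.000,0.000
--
```

Call:
{"method": "carry_out", "body": {"commands": [-10, 3, 2, -0.027, 0.026, -0.152, -10, 2, 1, -0.027, 0.026, -0.152, -10, 0, 1, -0.027, 0.026, -0.152, -10, -1, 1, -0.027, 0.026, -0.152, -10, -3, 1, -0.027, 0.026, -0.152], "grip": 44}}

```text
time_s: 10.18
tcp_pos: [0.4088, -0.2778, 0.2778]
ee_rot: [[-0.813, -0.558, 0.166], [-0.561, 0.827, 0.033], [-0.156, -0.066, -0.986]]
wrist_force: [-0.6, -0.2, 0.0]
gripper_width: 0.468
```

Call:
{"method": "carry_out", "body": {"commands": [-9, -4, 0, -0.027, 0.026, -0.152, -8, -6, 0, -0.027, 0.026, -0.152, -8, -7, -1, -0.027, 0.026, -0.152, -6, -8, -1, -0.027, 0.026, -0.152, -5, -9, -1, -0.027, 0.026, -0.152]}}

```text
time_s: 10.8
tcp_pos: [0.4598, -0.2685, 0.2788]
ee_rot: [[-0.181, -0.983, -0.029], [-0.984, 0.181, 0.004], [0.002, 0.03, -1.0]]
wrist_force: [-0.0, -0.8, 0.2]
gripper_width: 0.507
```

Run:
```python
from h import *
print(inlift(sense()['tcp_pos']))
plan([(P(-.025,-.085,.27),RP),(P(-.025,-.085,.162),RP,3)])
```

```text
[-130.60698084  -54.7703309   278.80455103]
0 12,-35,2,0.010,-0.001,0.019
1 11,-35,2,0.010,-0.001,0.019
2 11,-35,3,0.010,-0.001,0.019
--
3 -0,0,36,0.000,0.000,0.000
4 -0,0,36,0.000,0.000,0.000
5 -0,0,36,0.000,0.000,0.000
--
```

Call:
{"method": "carry_out", "body": {"commands": [12, -35, 2, 0.01, 0, 0.02, 11, -35, 2, 0.01, 0, 0.02, 11, -35, 3, 0.01, 0, 0.02, 0, 0, 36, 0, 0, 0, 0, 0, 36, 0, 0, 0]}}

```text
time_s: 11.42
tcp_pos: [0.5614, -0.3228, 0.1904]
ee_rot: [[-0.235, -0.972, -0.003], [-0.972, 0.235, -0.001], [0.001, 0.003, -1.0]]
wrist_force: [0.6, -0.3, -0.7]
gripper_width: 0.505
```

Run:
```python
from h import *
print(inlift(sense()['tcp_pos']))
plan([(P(-.025,-.085,.162),RP,2)])
for n in("scene","top"): cv2.imwrite(f"pics/{n}8.png",capture(n)[:,:,::-1])
a=cv2.imread("pics/scene8.png")[120:270,320:470];b=cv2.imread("pics/top8.png")[110:260,300:450]
cv2.imwrite("pics/z8.png",cv2.resize(np.hstack([a,b]),None,fx=2.6,fy=2.6,interpolation=cv2.INTER_CUBIC))
```

```text
[-19.06479865 -83.64863747 190.40562847]
0 1,3,14,0.002,-0.001,0.000
1 1,3,14,0.002,-0.001,0.000
--
```

View pics/z8.png

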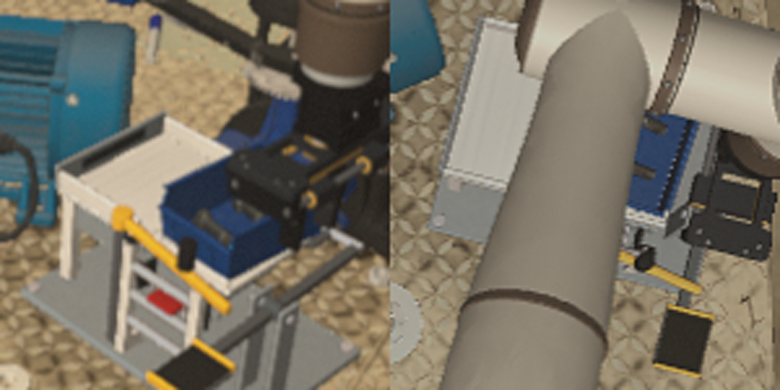

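Call:
{"method": "carry_out", "body": {"commands": [1, 3, 14, 0, 0, 0, 1, 3, 14, 0, 0, 0, -8, 0, 0, 0, 0, 0, -8, 0, 0, 0, 0, 0, -6, 0, 0, 0, 0, 0]}}

```text
time_s: 12.15
tcp_pos: [0.5588, -0.3001, 0.1608]
ee_rot: [[-0.235, -0.972, -0.007], [-0.972, 0.235, 0.001], [0.001, 0.007, -1.0]]
wrist_force: [0.3, 0.4, -0.4]
gripper_width: 0.51
```

Call:
{"method": "carry_out", "body": {"commands": [-9, 0, 0, 0, 0, 0, -9, 0, 0, 0, 0, 0, -9, 0, 0, 0, 0, 0]}}

```text
time_s: 12.52
tcp_pos: [0.5657, -0.2727, 0.1618]
ee_rot: [[-0.235, -0.972, -0.006], [-0.972, 0.235, -0.001], [0.002, 0.006, -1.0]]
wrist_force: [0.9, -1.1, -0.7]
gripper_width: 0.505
```

Run:
```python
from h import *
s=sense();print(inlift(s['tcp_pos']),s['wrist_force'])
plan([(P(-.02,.066,.162),RP)],vmax=.012)
for n in("scene","top"): cv2.imwrite(f"pics/{n}9.png",capture(n)[:,:,::-1])
a=cv2.imread("pics/scene9.png")[120:270,320:470];b=cv2.imread("pics/top9.png")[110:260,300:450]
cv2.imwrite("pics/z9.png",cv2.resize(np.hstack([a,b]),None,fx=2.6,fy=2.6,interpolation=cv2.INTER_CUBIC))
```

```text
[-26.64894393 -33.93108869 161.84968924] [ 0.86596337 -1.10606605 -0.68867946]
0 -11,-1,-0,0.001,-0.000,0.000
1 -11,-1,-0,0.001,-0.000,0.000
2 -11,-1,-0,0.001,-0.000,0.000
3 -11,-1,-0,0.001,-0.000,0.000
4 -11,-1,-0,0.001,-0.000,0.000
5 -11,-1,-0,0.001,-0.000,0.000
6 -11,-1,-0,0.001,-0.000,0.000
7 -11,-1,-0,0.001,-0.000,0.000
8 -11,-1,-0,0.001,-0.000,0.000
--
```

View pics/z9.png

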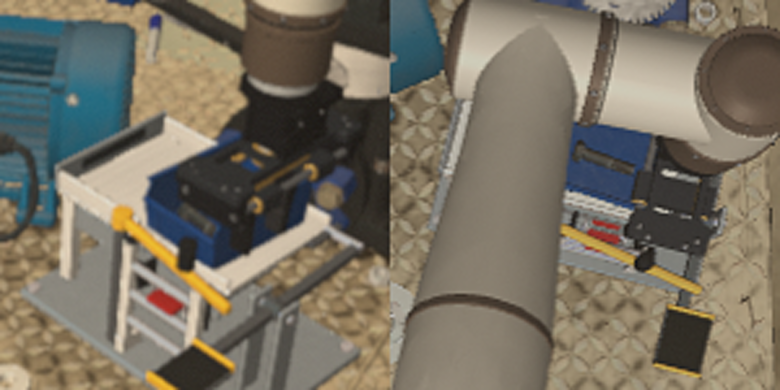

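Call:
{"method": "carry_out", "body": {"commands": [-11, -1, 0, 0, 0, 0, -11, -1, 0, 0, 0, 0, -11, -1, 0, 0, 0, 0]}}

```text
time_s: 13.0
tcp_pos: [0.5774, -0.2403, 0.1626]
ee_rot: [[-0.235, -0.972, -0.005], [-0.972, 0.235, -0.002], [0.003, 0.004, -1.0]]
wrist_force: [-1.0, -2.3, 0.4]
gripper_width: 0.508
```

Call:
{"method": "carry_out", "body": {"commands": [-11, -1, 0, 0, 0, 0, -11, -1, 0, 0, 0, 0, -11, -1, 0, 0, 0, 0]}}

```text
time_s: 13.38
tcp_pos: [0.5884, -0.2062, 0.1621]
ee_rot: [[-0.234, -0.972, -0.006], [-0.972, 0.234, -0.002], [0.003, 0.006, -1.0]]
wrist_force: [-1.1, -2.2, 0.0]
gripper_width: 0.506
```

Call:
{"method": "carry_out", "body": {"commands": [-11, -1, 0, 0, 0, 0, -8, -1, 0, 0, 0, 0]}}

```text
time_s: 13.62
tcp_pos: [0.5951, -0.1866, 0.1619]
ee_rot: [[-0.234, -0.972, -0.007], [-0.972, 0.234, -0.001], [0.003, 0.006, -1.0]]
wrist_force: [-0.4, -2.3, 0.4]
gripper_width: 0.503
```

Run:
```python
from h import *
s=sense();print(inlift(s['tcp_pos']),s['wrist_force'])
for n in("scene","top"): cv2.imwrite(f"pics/{n}10.png",capture(n)[:,:,::-1])
a=cv2.imread("pics/scene10.png")[120:270,320:470];b=cv2.imread("pics/top10.png")[110:260,300:450]
cv2.imwrite("pics/z10.png",cv2.resize(np.hstack([a,b]),None,fx=2.6,fy=2.6,interpolation=cv2.INTER_CUBIC))
```

```text
[-18.32534834  56.724469   161.90669123] [-0.4184338  -2.27093959  0.415817  ]
```

View pics/z10.png

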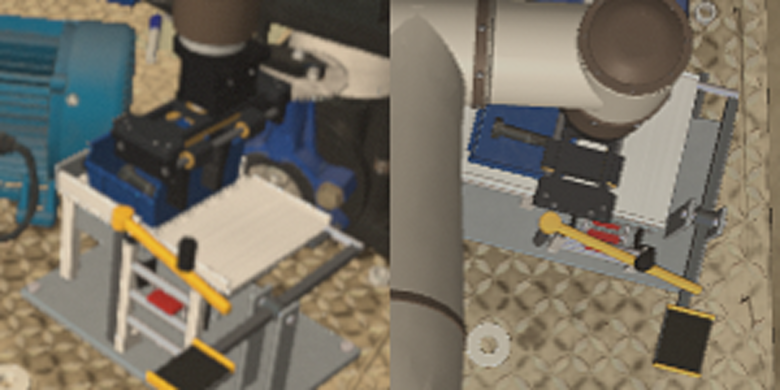

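Nearly home; push the last bit while watching force.

Call:
{"method": "carry_out", "body": {"commands": [-5, 0, 0, 0, 0, 0]}}

```text
time_s: 13.85
tcp_pos: [0.5966, -0.1813, 0.1618]
ee_rot: [[-0.233, -0.972, -0.006], [-0.972, 0.233, -0.001], [0.002, 0.006, -1.0]]
wrist_force: [-0.4, -2.8, 0.2]
gripper_width: 0.502
```

Call:
{"method": "carry_out", "body": {"commands": [-4, 0, 0, 0, 0, 0]}}

```text
time_s: 13.98
tcp_pos: [0.5975, -0.1775, 0.1619]
ee_rot: [[-0.234, -0.972, -0.006], [-0.972, 0.234, -0.001], [0.003, 0.006, -1.0]]
wrist_force: [-0.7, -2.7, -0.2]
gripper_width: 0.504
```

Call:
{"method": "carry_out", "body": {"commands": [-3, 0, 0, 0, 0, 0]}}

```text
time_s: 14.1
tcp_pos: [0.5982, -0.1746, 0.1619]
ee_rot: [[-0.234, -0.972, -0.006], [-0.972, 0.234, -0.001], [0.003, 0.006, -1.0]]
wrist_force: [0.1, -1.8, 0.7]
gripper_width: 0.508
```

Call:
{"method": "carry_out", "body": {"commands": [-3, 0, 0, 0, 0, 0]}}

```text
time_s: 14.22
tcp_pos: [0.5988, -0.1717, 0.1619]
ee_rot: [[-0.234, -0.972, -0.006], [-0.972, 0.234, -0.001], [0.003, 0.006, -1.0]]
wrist_force: [-0.4, -1.8, 1.3]
gripper_width: 0.513
```

Call:
{"method": "carry_out", "body": {"commands": [-3, 0, 0, 0, 0, 0]}}

```text
time_s: 14.35
tcp_pos: [0.5995, -0.1687, 0.1619]
ee_rot: [[-0.235, -0.972, -0.006], [-0.972, 0.235, -0.001], [0.003, 0.006, -1.0]]
wrist_force: [0.3, -1.4, 0.2]
gripper_width: 0.505
```

Call:
{"method": "carry_out", "body": {"commands": [-3, 0, 0, 0, 0, 0]}}

```text
time_s: 14.48
tcp_pos: [0.6003, -0.1656, 0.1619]
ee_rot: [[-0.235, -0.972, -0.006], [-0.972, 0.235, -0.001], [0.003, 0.006, -1.0]]
wrist_force: [-1.1, -2.3, -0.5]
gripper_width: 0.503
```

Run:
```python
from h import *
s=sense();print(inlift(s['tcp_pos']),s['wrist_force'])
for n in("scene","top"): cv2.imwrite(f"pics/{n}11.png",capture(n)[:,:,::-1])
a=cv2.imread("pics/scene11.png")[135:235,330:430];b=cv2.imread("pics/top11.png")[110:210,310:410]
cv2.imwrite("pics/z11.png",cv2.resize(np.hstack([a,b]),None,fx=4,fy=4,interpolation=cv2.INTER_CUBIC))
```

```text
[-18.23891926  78.26049461 161.85536608] [-1.13846264 -2.32275524 -0.50620634]
```

View pics/z11.png

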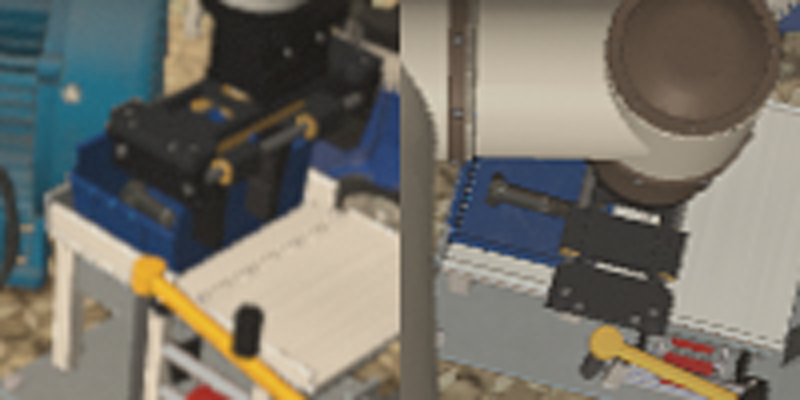

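Call:
{"method": "carry_out", "body": {"commands": [-3, 0, 0, 0, 0, 0]}}

```text
time_s: 14.7
tcp_pos: [0.6004, -0.1641, 0.1623]
ee_rot: [[-0.235, -0.972, -0.008], [-0.972, 0.235, -0.004], [0.006, 0.007, -1.0]]
wrist_force: [-2.5, -13.3, 3.0]
gripper_width: 0.508
```

Call:
{"method": "carry_out", "body": {"commands": [-3, 0, 0, 0, 0, 0]}}

```text
time_s: 14.82
tcp_pos: [0.6004, -0.1639, 0.163]
ee_rot: [[-0.236, -0.972, -0.01], [-0.972, 0.236, -0.009], [0.011, 0.007, -1.0]]
wrist_force: [-2.4, -12.4, 1.2]
gripper_width: 0.506
```

Run:
```python
from h import *
s=sense();print(inlift(s['tcp_pos']),s['wrist_force'])
cv2.imwrite("pics/top12.png",capture("top")[:,:,::-1])
b=cv2.imread("pics/top12.png")[140:200,310:380]
cv2.imwrite("pics/z12.png",cv2.resize(b,None,fx=8,fy=8,interpolation=cv2.INTER_CUBIC))
```

```text
[-18.49707063  79.94410861 163.04042901] [ -2.43289852 -12.38271419   1.15184624]
```

View pics/z12.png

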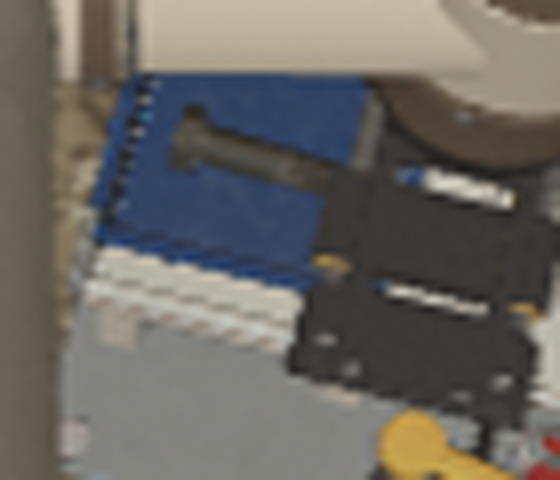

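Call:
{"method": "carry_out", "body": {"commands": [12, 0, 0, 0, 0, 0, 20, 0, 0, 0, 0, 0, 20, 0, -10, 0, 0, 0, 10, 0, -50, 0, 0, 0]}}

```text
time_s: 15.38
tcp_pos: [0.5836, -0.2257, 0.2206]
ee_rot: [[-0.235, -0.972, -0.018], [-0.972, 0.235, -0.004], [0.009, 0.017, -1.0]]
wrist_force: [1.0, 0.3, 0.1]
gripper_width: 0.507
```

Run:
```python
from h import *
s=sense();print(inlift(s['tcp_pos']),s['wrist_force'])
RK=rot(270-114-90+0)
for n in("scene","top"): cv2.imwrite(f"pics/{n}13.png",capture(n)[:,:,::-1])
a=cv2.imread("pics/scene13.png")[135:235,330:430];b=cv2.imread("pics/top13.png")[110:210,310:410]
cv2.imwrite("pics/z13.png",cv2.resize(np.hstack([a,b]),None,fx=4,fy=4,interpolation=cv2.INTER_CUBIC))
```

```text
[-20.31235181  15.95295928 220.59900596] [1.00250413 0.26173779 0.08898687]
```

View pics/z13.png

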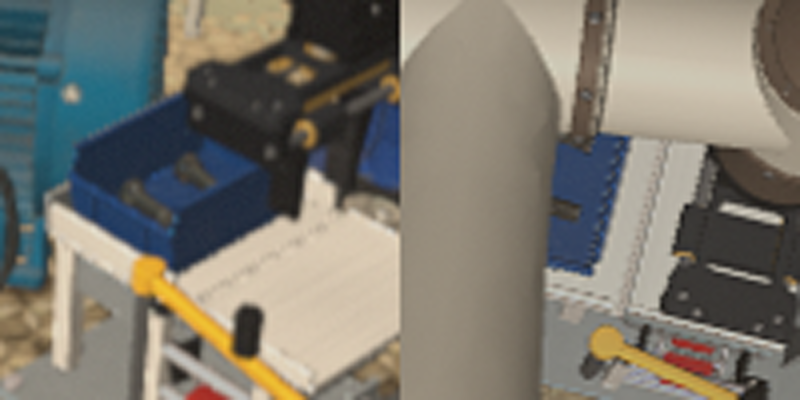

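```bash
cat >> h.py <<'E'
hg=np.array([.509,-.153])
def gp(a,d,z=.186,r=.1):
    c,s_=np.cos(np.radians(a)),np.sin(np.radians(a))
    q=hg+r*np.array([c,s_])-d*np.array([-s_,c]); return np.array([q[0],q[1],z])
E
python3 - <<'E'
from h import *
p=sense()['tcp_pos']
print(gp(-114,.035))
plan([((p[0],p[1],.27),RP,1),(gp(-114,.038,.27),rot(66))],wmax=.175)
E
```

```text
[ 0.43635224 -0.23011876  0.186     ]
0 0,-0,-40,-0.004,-0.010,0.000
--
1 3,14,0,0.000,-0.000,0.159
2 6,13,0,0.000,-0.000,0.159
3 8,12,0,-0.000,-0.000,0.159
4 9,11,0,-0.000,-0.000,0.159
5 11,9,0,-0.000,-0.000,0.159
6 12,7,0,-0.000,-0.000,0.159
7 13,5,0,-0.000,-0.000,0.159
8 14,3,0,-0.000,-0.000,0.159
9 14,1,0,-0.000,0.000,0.159
10 14,-2,0,-0.000,0.000,0.159
11 14,-4,0,-0.000,0.000,0.159
--
```

Call:
{"method": "carry_out", "body": {"commands": [0, 0, -45, 0, -0.01, 0, 3, 14, 0, 0, 0, 0.159, 6, 13, 0, 0, 0, 0.159, 8, 12, 0, 0, 0, 0.159, 9, 11, 0, 0, 0, 0.159], "grip": 11}}

```text
time_s: 16.1
tcp_pos: [0.5305, -0.231, 0.2801]
ee_rot: [[-0.781, -0.625, 0.013], [-0.625, 0.781, -0.0], [-0.01, -0.008, -1.0]]
wrist_force: [-0.7, 0.9, 0.5]
gripper_width: 0.134
```

Call:
{"method": "carry_out", "body": {"commands": [11, 9, 0, 0, 0, 0.159, 12, 7, 0, 0, 0, 0.159, 13, 5, 0, 0, 0, 0.159, 14, 3, 0, 0, 0, 0.159, 14, 1, 0, 0, 0, 0.159]}}

```text
time_s: 16.73
tcp_pos: [0.4575, -0.2321, 0.2824]
ee_rot: [[-0.989, 0.149, 0.02], [0.149, 0.989, -0.0], [-0.02, 0.003, -1.0]]
wrist_force: [-0.4, -0.6, -0.0]
gripper_width: 0.127
```

Run:
```python
from h import *
p=sense()['tcp_pos']
plan([(gp(-114,.038,.26),rot(66))],wmax=.175)
for n in("scene","top"): cv2.imwrite(f"pics/{n}14.png",capture(n)[:,:,::-1])
a=cv2.imread("pics/scene14.png")[135:235,330:430];b=cv2.imread("pics/top14.png")[110:210,310:410]
cv2.imwrite("pics/z14.png",cv2.resize(np.hstack([a,b]),None,fx=4,fy=4,interpolation=cv2.INTER_CUBIC))
```

```text
0 12,-0,11,0.003,0.010,0.135
1 12,-2,11,0.003,0.010,0.135
--
```

View pics/z14.png

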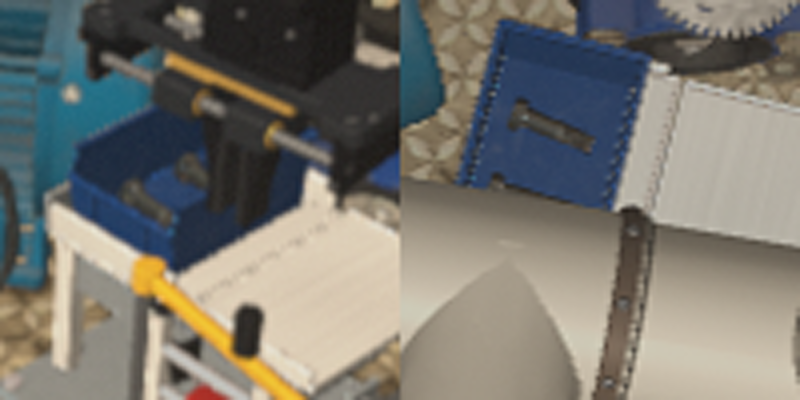

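Run:
```python
from h import *
for p in((334.5,115),(372,125.5)): print(inlift(onz("top",p,.1935)))
for p in((310+255/4,110+65/4),(310+283/4,110+75/4)): print(inlift(onz("top",p,.1335)))
```

```text
[ 77.27201869 188.88169662 193.5       ]
[ 73.69674436  86.70419297 193.5       ]
[ 91.36196904  79.55271366 133.5       ]
[ 89.16826553  59.25357588 133.5       ]
```

Call:
{"method": "carry_out", "body": {"commands": [12, 0, 11, 0, 0.01, 0.135, 12, -2, 11, 0, 0.01, 0.135, 0, 0, 20, 0, 0, 0]}}

```text
time_s: 17.2
tcp_pos: [0.4355, -0.2304, 0.2425]
ee_rot: [[-0.916, 0.402, 0.009], [0.402, 0.916, 0.004], [-0.007, 0.007, -1.0]]
wrist_force: [0.9, 0.5, -0.3]
gripper_width: 0.122
```

Run:
```python
from h import *
print(sense()['tcp_pos'],gp(-114,.038))
plan([(gp(-114,.038),rot(66),2)])
for n in("scene","top"): cv2.imwrite(f"pics/{n}15.png",capture(n)[:,:,::-1])
a=cv2.imread("pics/scene15.png")[135:235,330:430];b=cv2.imread("pics/top15.png")[110:210,310:410]
cv2.imwrite("pics/z15.png",cv2.resize(np.hstack([a,b]),None,fx=4,fy=4,interpolation=cv2.INTER_CUBIC))
```

```text
[ 0.43552669 -0.23038413  0.24248138] [ 0.43361161 -0.22889855  0.186     ]
0 1,0,28,0.004,0.004,0.003
1 1,0,28,0.004,0.004,0.003
--
```

View pics/z15.png

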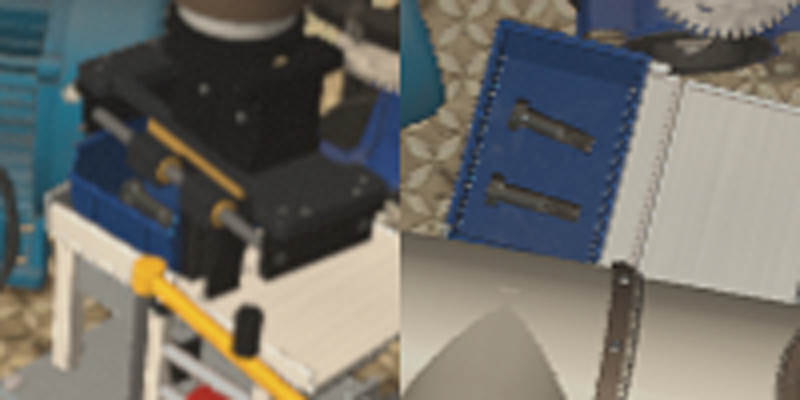

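Run:
```python
import cv2
b=cv2.imread("pics/top15.png")[108:178,312:402]
cv2.imwrite("pics/z15b.png",cv2.resize(b,None,fx=8,fy=8,interpolation=cv2.INTER_CUBIC))
b=cv2.imread("pics/top0.png")[108:200,312:402]
cv2.imwrite("pics/z0b.png",cv2.resize(b,None,fx=6,fy=6,interpolation=cv2.INTER_CUBIC))
```

```text
(no output)
```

View pics/z15b.png

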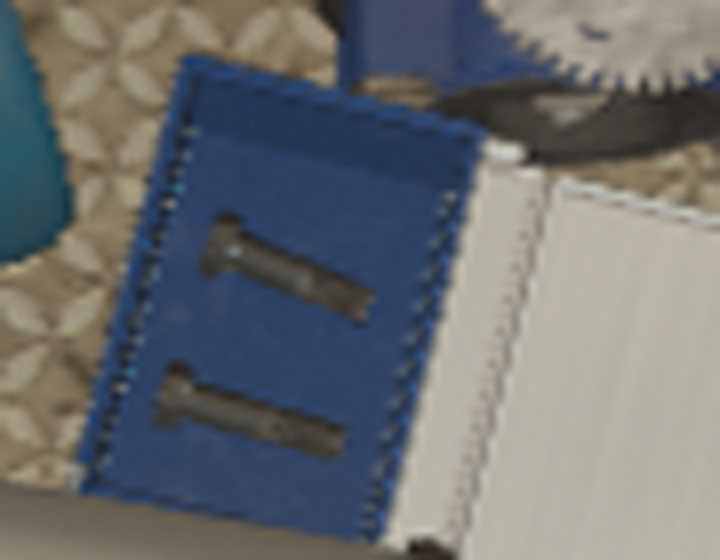

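View pics/z0b.png

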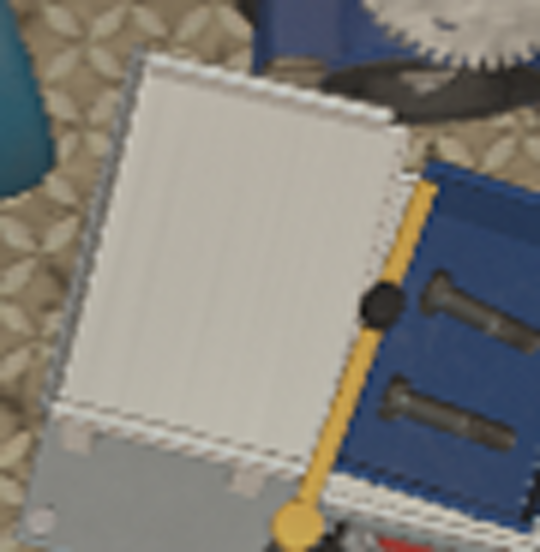

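Call:
{"method": "carry_out", "body": {"commands": [1, 0, 28, 0, 0, 0, 1, 0, 28, 0, 0, 0]}}

```text
time_s: 17.55
tcp_pos: [0.436, -0.2301, 0.1867]
ee_rot: [[-0.918, 0.397, 0.011], [0.397, 0.918, 0.003], [-0.009, 0.007, -1.0]]
wrist_force: [0.3, 0.4, -0.2]
gripper_width: 0.123
```

Run:
```python
from h import *
s=sense();print(s['tcp_pos'],s['wrist_force'])
plan([(gp(-114,.020),rot(66),2)]+[(gp(a,.018),rot(a+180)) for a in np.linspace(-114,-20,11)[1:]],wmax=.18)
```

```text
[ 0.43598006 -0.23005559  0.18665617] [ 0.27159675  0.35859692 -0.22538342]
0 -8,-0,0,0.004,0.005,0.005
1 -8,0,0,0.004,0.005,0.005
--
2 -19,-2,0,-0.000,-0.000,-0.164
--
3 -17,-2,0,-0.000,0.000,-0.164
--
4 -17,-2,0,-0.000,0.000,-0.164
--
5 -17,-2,0,-0.000,0.000,-0.164
--
6 -17,-2,0,-0.000,-0.000,-0.164
--
7 -17,-2,0,-0.000,-0.000,-0.164
--
8 -17,-2,0,-0.000,-0.000,-0.164
--
9 -17,-2,0,-0.000,-0.000,-0.164
--
10 -17,-2,0,-0.000,-0.000,-0.164
--
11 -17,-2,0,-0.000,-0.000,-0.164
--
```

Call:
{"method": "carry_out", "body": {"commands": [-8, 0, 0, 0, 0, 0, -8, 0, 0, 0, 0, 0, -15, -2, 0, 0, 0, -0.15]}}

```text
time_s: 17.92
tcp_pos: [0.4663, -0.2454, 0.1892]
ee_rot: [[-0.969, 0.248, 0.012], [0.248, 0.969, 0.002], [-0.011, 0.005, -1.0]]
wrist_force: [0.4, 1.5, 0.3]
gripper_width: 0.125
```

Call:
{"method": "carry_out", "body": {"commands": [-16, -2, 0, 0, 0, -0.16, -16, -2, 0, 0, 0, -0.16, -16, -2, 0, 0, 0, -0.16]}}

```text
time_s: 18.3
tcp_pos: [0.5178, -0.2573, 0.1943]
ee_rot: [[-0.969, -0.245, 0.017], [-0.245, 0.969, 0.0], [-0.017, -0.004, -1.0]]
wrist_force: [-0.6, 0.2, -0.5]
gripper_width: 0.127
```

Run:
```python
from h import *
s=sense();p=s['tcp_pos'];d=p[:2]-hg;print(p,np.hypot(*d),np.degrees(np.arctan2(d[1],d[0])),np.degrees(np.arctan2(s['ee_rot'][1,1],s['ee_rot'][0,1]))-180)
for n in("scene","top"): cv2.imwrite(f"pics/{n}16.png",capture(n)[:,:,::-1])
a=cv2.imread("pics/scene16.png")[135:235,330:430];b=cv2.imread("pics/top16.png")[130:230,330:430]
cv2.imwrite("pics/z16.png",cv2.resize(np.hstack([a,b]),None,fx=4,fy=4,interpolation=cv2.INTER_CUBIC))
```

```text
[ 0.51782616 -0.25733166  0.19426645] 0.10470432640658002 -85.16445335532465 -75.80317112843292
```

View pics/z16.png

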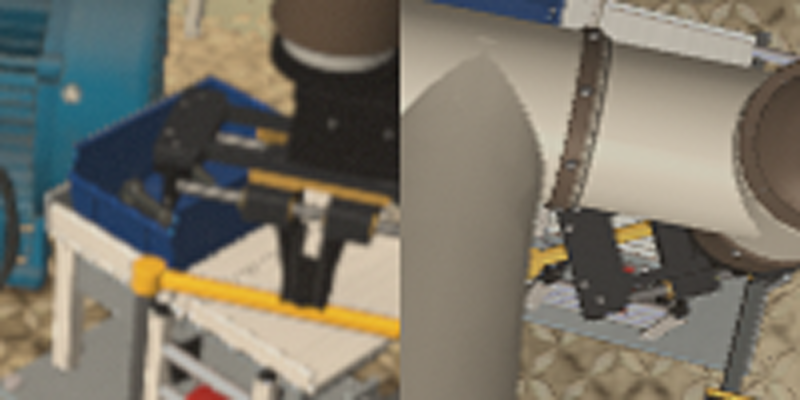

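Run:
```python
from h import *
plan([(gp(a,.017,.187),rot(a+180)) for a in (-67,-58,-49,-40,-32,-26)],wmax=.185)
```

```text
0 -14,2,7,-0.007,0.018,-0.159
--
1 -16,-1,0,-0.000,-0.000,-0.157
--
2 -16,-1,0,-0.000,-0.000,-0.157
--
3 -16,-1,0,-0.000,-0.000,-0.157
--
4 -14,-1,0,-0.000,-0.000,-0.140
--
5 -11,-1,0,-0.000,-0.000,-0.105
--
```

Call:
{"method": "carry_out", "body": {"commands": [-14, 1, 6, 0, 0.018, -0.159, -15, -1, 1, 0, 0, -0.157, -15, -1, 1, 0, 0, -0.157]}}

```text
time_s: 18.77
tcp_pos: [0.5604, -0.242, 0.1894]
ee_rot: [[-0.752, -0.66, 0.004], [-0.66, 0.752, -0.008], [0.002, -0.008, -1.0]]
wrist_force: [-0.6, -0.3, 1.0]
gripper_width: 0.129
```

Run:
```python
from h import *
s=sense();print(s['tcp_pos'],s['wrist_force'])
plan([(gp(a,.017,.187),rot(a+180)) for a in (-40,-32,-26)],wmax=.185)
for n in("scene","top"): cv2.imwrite(f"pics/{n}17.png",capture(n)[:,:,::-1])
a=cv2.imread("pics/scene17.png")[135:235,330:430];b=cv2.imread("pics/top17.png")[130:230,330:430]
cv2.imwrite("pics/z17.png",cv2.resize(np.hstack([a,b]),None,fx=4,fy=4,interpolation=cv2.INTER_CUBIC))
```

```text
[ 0.56044762 -0.24199985  0.18941249] [-0.63842959 -0.26192617  0.9823405 ]
0 -18,-1,2,-0.008,-0.003,-0.152
--
1 -14,-1,-0,0.000,0.000,-0.140
--
2 -11,-1,-0,0.000,0.000,-0.105
--
```

View pics/z17.png

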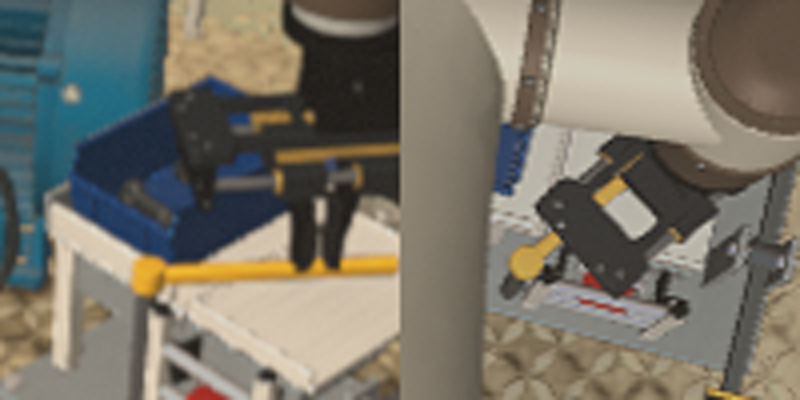

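Call:
{"method": "carry_out", "body": {"commands": [-17, -1, 2, 0, 0, -0.152, -14, -1, 0, 0, 0, -0.14, -10, -1, 0, 0, 0, -0.1]}}

```text
time_s: 19.25
tcp_pos: [0.5893, -0.214, 0.189]
ee_rot: [[-0.45, -0.893, 0.004], [-0.893, 0.45, -0.008], [0.005, -0.007, -1.0]]
wrist_force: [-0.2, -0.6, -0.1]
gripper_width: 0.129
```

Run:
```python
from h import *
s=sense();print(s['tcp_pos'],s['wrist_force'])
plan([(gp(a,.017,.187),rot(a+180),2) for a in (-20,-14)],wmax=.185)
for n in("scene","top"): cv2.imwrite(f"pics/{n}18.png",capture(n)[:,:,::-1])
a=cv2.imread("pics/scene18.png")[135:235,330:430];b=cv2.imread("pics/top18.png")[130:230,330:430]
cv2.imwrite("pics/z18.png",cv2.resize(np.hstack([a,b]),None,fx=4,fy=4,interpolation=cv2.INTER_CUBIC))
```

```text
[ 0.58925272 -0.21403197  0.18897276] [-0.21800612 -0.57345595 -0.09205667]
0 -7,-1,1,-0.004,-0.003,-0.059
1 -7,-1,1,-0.004,-0.003,-0.059
--
2 -5,-1,-0,0.000,0.000,-0.052
3 -5,-1,-0,0.000,0.000,-0.052
--
```

View pics/z18.png

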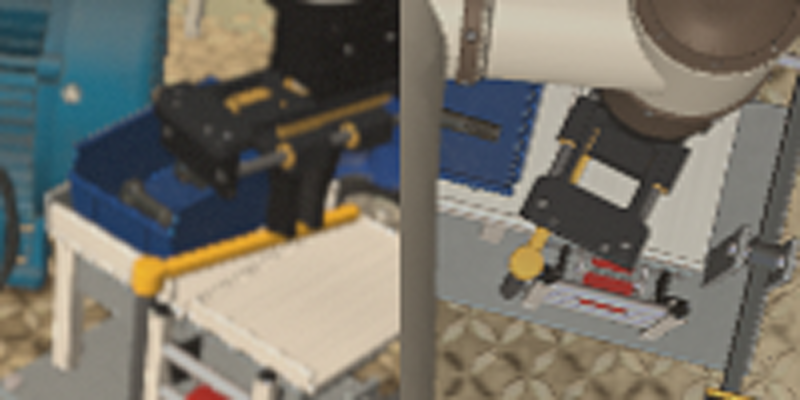

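Call:
{"method": "carry_out", "body": {"commands": [-7, 2, 1, 0, 0, 0, -6, 1, 1, 0, 0, 0, 0, 0, 0, 0, 0, 0]}}

```text
time_s: 19.73
tcp_pos: [0.5925, -0.201, 0.1879]
ee_rot: [[-0.459, -0.889, 0.007], [-0.889, 0.459, -0.008], [0.004, -0.01, -1.0]]
wrist_force: [-0.8, -0.2, -0.8]
gripper_width: 0.123
```

Call:
{"method": "carry_out", "body": {"commands": [-5, 1, 0, 0, 0, 0]}}

```text
time_s: 19.85
tcp_pos: [0.5937, -0.1962, 0.1879]
ee_rot: [[-0.46, -0.888, 0.007], [-0.888, 0.46, -0.008], [0.004, -0.01, -1.0]]
wrist_force: [0.4, -0.5, -0.1]
gripper_width: 0.125
```

Call:
{"method": "carry_out", "body": {"commands": [-4, 1, 0, 0, 0, 0]}}

```text
time_s: 19.98
tcp_pos: [0.5947, -0.192, 0.1879]
ee_rot: [[-0.46, -0.888, 0.007], [-0.888, 0.46, -0.008], [0.004, -0.01, -1.0]]
wrist_force: [-0.1, -0.6, 0.4]
gripper_width: 0.126
```

Run:
```python
from h import *
s=sense();print(s['tcp_pos'],s['wrist_force'])
for n in("scene","top"): cv2.imwrite(f"pics/{n}19.png",capture(n)[:,:,::-1])
a=cv2.imread("pics/scene19.png")[135:235,330:430];b=cv2.imread("pics/top19.png")[130:230,330:430]
cv2.imwrite("pics/z19.png",cv2.resize(np.hstack([a,b]),None,fx=4,fy=4,interpolation=cv2.INTER_CUBIC))
```

```text
[ 0.59469701 -0.19196617  0.18786272] [-0.12708952 -0.55775053  0.41215232]
```

View pics/z19.png

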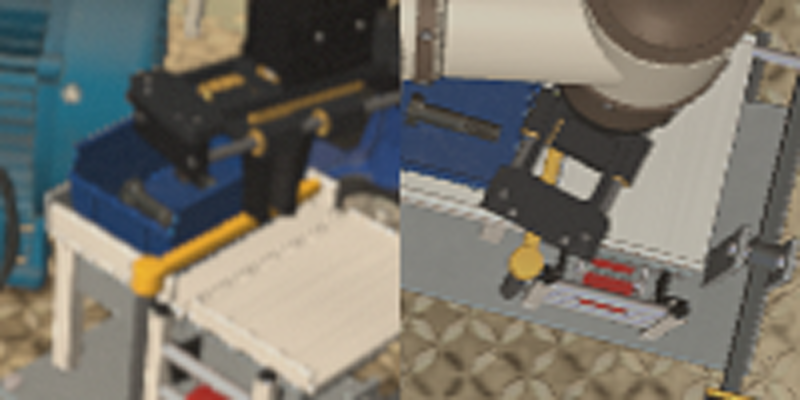

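Call:
{"method": "carry_out", "body": {"commands": [-3, 1, 0, 0, 0, 0]}}

```text
time_s: 20.2
tcp_pos: [0.595, -0.1894, 0.1879]
ee_rot: [[-0.46, -0.888, 0.006], [-0.888, 0.46, -0.01], [0.006, -0.01, -1.0]]
wrist_force: [-1.6, -10.1, -2.3]
gripper_width: 0.128
```

Call:
{"method": "carry_out", "body": {"commands": [-3, 1, 0, 0, 0, 0]}}

```text
time_s: 20.32
tcp_pos: [0.595, -0.1892, 0.188]
ee_rot: [[-0.46, -0.888, 0.004], [-0.888, 0.46, -0.015], [0.011, -0.011, -1.0]]
wrist_force: [-0.8, -15.0, -3.1]
gripper_width: 0.128
```

Call:
{"method": "carry_out", "body": {"commands": [-3, 1, 0, 0, 0, 0]}}

```text
time_s: 20.45
tcp_pos: [0.5949, -0.1894, 0.188]
ee_rot: [[-0.461, -0.887, 0.003], [-0.887, 0.461, -0.02], [0.016, -0.012, -1.0]]
wrist_force: [1.4, -11.9, -2.6]
gripper_width: 0.126
```

Call:
{"method": "carry_out", "body": {"commands": [-3, 1, 0, 0, 0, 0]}}

```text
time_s: 20.58
tcp_pos: [0.5949, -0.1895, 0.188]
ee_rot: [[-0.463, -0.887, 0.001], [-0.886, 0.462, -0.024], [0.021, -0.013, -1.0]]
wrist_force: [-0.1, -9.5, -1.6]
gripper_width: 0.128
```

Call:
{"method": "carry_out", "body": {"commands": [8, 0, 0, 0, 0, 0, 15, 0, 0, 0, 0, 0, 10, 0, -40, 0, 0, 0, 0, 0, -55, 0, 0, 0]}}

```text
time_s: 21.08
tcp_pos: [0.5753, -0.2177, 0.2798]
ee_rot: [[-0.464, -0.886, -0.012], [-0.886, 0.464, -0.02], [0.023, 0.001, -1.0]]
wrist_force: [0.9, -0.4, 0.6]
gripper_width: 0.129
```

Run:
```python
from h import *
p=sense()['tcp_pos']; print(p,sense()['wrist_force'])
plan([((.42,-.42,.30),rot(140))],vmax=.058)
```

```text
[ 0.57533437 -0.21773641  0.27980939] [ 0.9333026  -0.42135082  0.61161859]
0 50,9,-3,-0.000,-0.005,0.043
1 51,7,-3,-0.000,-0.005,0.043
2 51,4,-3,-0.000,-0.005,0.043
3 51,2,-4,-0.000,-0.005,0.043
4 51,-0,-4,-0.000,-0.005,0.043
--
```

Call:
{"method": "carry_out", "body": {"commands": [50, 9, -3, 0, 0, 0.04, 51, 7, -3, 0, 0, 0.04, 51, 4, -3, 0, 0, 0.04, 51, 2, -4, 0, 0, 0.04, 51, 0, -4, 0, 0, 0.04]}}

```text
time_s: 21.7
tcp_pos: [0.419, -0.425, 0.3086]
ee_rot: [[-0.63, -0.777, 0.001], [-0.776, 0.63, -0.021], [0.016, -0.015, -1.0]]
wrist_force: [0.1, -0.8, -0.3]
gripper_width: 0.128
```

Run:
```python
from h import *
for n in("scene","top"): cv2.imwrite(f"pics/{n}20.png",capture(n)[:,:,::-1])
a=cv2.imread("pics/scene20.png")[150:290,320:460];a=cv2.resize(a,None,fx=4,fy=4,interpolation=cv2.INTER_CUBIC)
b=cv2.imread("pics/top20.png")[110:250,305:445];b=cv2.resize(b,None,fx=4,fy=4,interpolation=cv2.INTER_CUBIC)
cv2.imwrite("pics/z20a.png",a);cv2.imwrite("pics/z20b.png",b)
```

```text
(no output)
```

View pics/z20a.png

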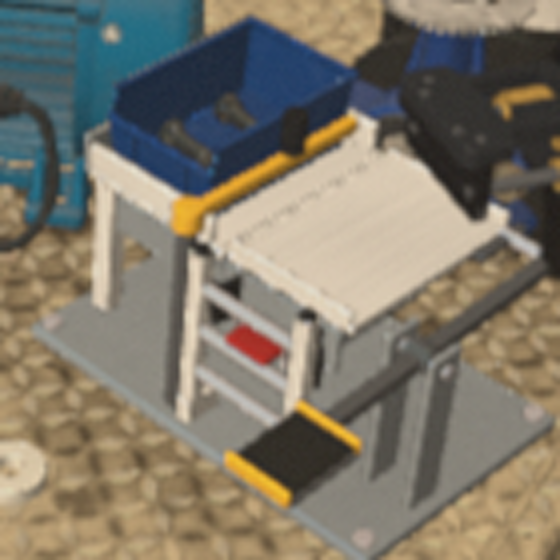

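View pics/z20b.png

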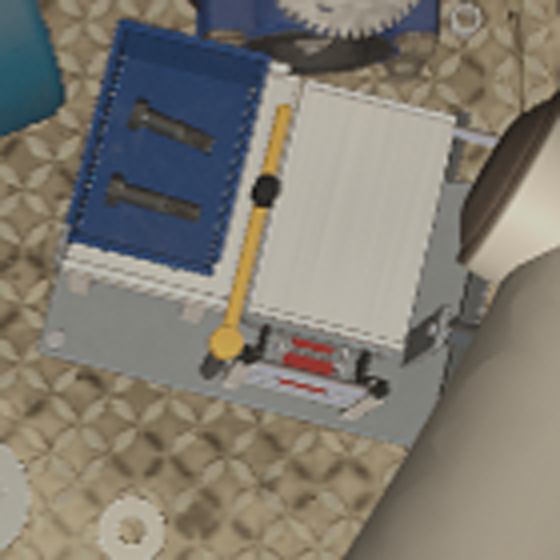

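Run:
```python
from h import *
h=onz("top",tz(228,343),.177);e=onz("top",tz(284,108),.177);k=onz("top",tz(265,191),.203)
for q in(e,k): d=q-h;print(np.degrees(np.arctan2(d[1],d[0])),np.hypot(d[0],d[1]))
# lift yaw from base plate front edge and platform
for a,b,z in(((305,84),(250,305),.138),((457,113),(405,350),.138),((124,28),(62,265),.1605)):
    d=onz("top",tz(*a),z)-onz("top",tz(*b),z);print("x-dir",np.degrees(np.arctan2(d[1],d[0])))
for a,b in(((122,20),(70,240)),((272,65),(213,273))):
    d=onz("top",tz(*a),.1935)-onz("top",tz(*b),.1935);print("bin",np.degrees(np.arctan2(d[1],d[0])))
d=onz("top",tz(42,352),.012)-onz("top",tz(400,441),.012);print("base front y-dir",np.degrees(np.arctan2(d[1],d[0]))-90)
print(sense()['wrist_force'])
```

```text
-13.123174244093214 0.16167961047965404
-12.664244274826402 0.0979942532408293
x-dir -13.72332814058129
x-dir -12.71357851068484
x-dir -13.731168218622836
bin -12.392127764382439
bin -15.39955594552159
base front y-dir -13.378415538731787
[ 1.17379972  0.72177713 -1.1115415 ]
```

```bash
python3 -c "
from station import *
print(finish_job())"
```

```text
the job is handed in; nothing more can be done
None
```

The job is handed in after about 22 s of robot time, and my last checks showed every step done.

**What I did, in order**
1. I swung the gate to its stop with the fingers loosely round the knob.
2. I pressed the lever until the platform had risen about 95 mm. That is past rung 2 (83 mm) and short of rung 3 (118 mm).
3. I let the lever up slowly until the pawl held the platform.
4. I slid the bin across with two fingers on its right wall until it stopped hard, at about 13 N.
5. I pushed the gate back to its closed stop, at about 10–15 N, and backed the arm clear.

**Last checks**
- **Platform:** the pictures show the red pawl on the second rung and the platform level with the deck. The bin's rim measured about 193–200 mm high against about 195 expected.
- **Gate:** it measured −13.1° against the lift's −13.4°, which is closed within measuring error. It clears the bin.
- **Bin:** it is against the end stop and parallel to it on average. Its two edges measured −12.4° and −15.4°, which is pixel error.
- **Rest of the bench:** the arm touched nothing at hand-in and met no unexpected contact on the way. I did not separately re-measure the bystanders.

**What disagreed:** my picture-based lift frame was about 3 to 8 mm off along y, depending on which edge I used. I therefore judged the bin home by the contact force and the picture, not by coordinates.

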